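# Clip the quarter bottle into the sprung display stand

## Robot

A 7-joint arm with a two-finger parallel gripper is mounted at the origin on the work surface. World frame = base frame: x ahead of the robot, y to its left, z up, the work surface at z = 0. Lengths are in m, angles in rad, forces in N, time in s.
With the tool pointing down it reaches from about 0.425 to 0.925 m from the base axis. Payload 6.8 kg.
Tool frame: the origin (TCP) lies at the very end of the fingers, on their centre line; the grasp point (between the pads) lies 19 mm behind it; z points along the fingers, y is the line along which they close (so a half turn about z gives the same grasp; the last joint's range is limited). The gripper opens to 88 mm and grips with 3 to 60 N. Pads are 20 mm wide; open, the fingers measure 115 mm over their backs; the gripper's body (75 mm by 178 mm) begins 61 mm behind the grasp point.
Start: joints at [-1.352, 0.477, 0.022, 1.555, -0.011, 1.109, -0.083], TCP at [0.217, 0.639, 0.195] pointing down, gripper open.
Joint ranges: [-2.96, 2.96], [-0.34, 2.1], [-1.41, 1.46], [0.24, 2.44], [-1.37, 4.51], [0.17, 1.92], [-2.96, 2.96]. Speed limits (rad/s): [2.39, 2.39, 3.14, 3.14, 3.14, 3.14, 3.14].

## Interface

Orientations are given as a unit quaternion [x, y, z, w].
In Python, from cell import * gives the robot as it stands. The module is installed in compiled form; this text tells all that it offers.
- The arm moves only by the tool send_rows, never from a script. Its argument "moves" is a list of rows, each a list of 5 numbers: the shift along the tool's x, y, z in mm, then the turn about the tool's z in rad, then the opening, from -1 (shut) to 1 (fully open). In form: [[tx, ty, tz, spin, fingers], ...]. A call has 1 to 8 rows; each row shifts and turns the commanded pose from where the row before left it, along the tool's axes as they then stand; what a row does not reach is not made up. A row lasts 1/8 s, in which the tool goes at most 62.5 mm and 10.7 degrees, less where a joint would pass 70% of its speed; a pose out of reach is approached as far as the arm can. A call with a gripper value outside its range is refused whole. The fingers move at their own pace and stop on an object; "newtons" is the grip in N (left out, the last holds). Time passes only in rows, so rows that do not move let the fingers close. It gives the time, the measured TCP pose, the force, the opening and the grip force at its end, in the units of the state.
- state(): the state, without advancing time (a new reading comes with each control period).
- grab_frame(name): name is "side" or "top"; returns a dict with "pixels" (400x640x3 uint8, blue, green, red), "depth" (400x640 float32, m along the optical axis (not along the pixel's ray), 0 where there is no reading), "vertical_fov" (degrees; the focal length in pixels is half the picture's height over the tangent of half this angle, whatever the lens; pixels are square), "cx", "cy" (the principal point, pixels), "rvec" (rotation vector, rad) and "tvec" (3), from world to camera coordinates, as OpenCV has them. Camera axes: x right, y down, z forward; pixel columns grow to the right and rows downward; lengths in m; the calibration is good to about 2 mm. A picture is of the moment at which its call begins.
- finish_job(): hands the job in; it is judged then, once.
The state is a dict: "clock": time; "qpos": joint angles; "joint_vel": joint speeds; "effort": joint torques, N m; "position": TCP position; "eef_rot": TCP orientation; "ft_force": force on the tool from outside, world axes, zero at the start; "moment": the same for the moment, N m; "opening": opening from 0.0 (shut) to 1.0 (fully open); "gripper_force": force on a finger pad.
Only numpy, scipy, OpenCV 4.12 (cv2) and the standard library are available. Lean on these libraries where they do the work, as an engineer would, in place of code of your own. Each camera call takes 0.05 s, during which the arm holds its last target. There are 200 camera calls.

## Task

Take the straight-sided small wine bottle out of the wave rack and clip it into the reclined display stand, neck up the slope: its foot must push the sprung foot rest in a few millimetres, and its body must be pressed between the roller jaws until it sits fully home on the saddle, then let go. It is glass, so press gently, and leave the other bottle in its trough and the can and the jar where they stand.

Things in the scene. Friction and masses are not known exactly. Their poses are not given: they have to be found in the camera images.
- straight_mid (a point): The bottle to clip in: dark glass, straight-sided, 50 mm diameter for its first 120 mm, then a short square shoulder and 28 mm neck; 195 mm long, 0.3 to 0.5 kg. Point on its axis 60 mm from the foot, mid-way along the straight body; x axis points to the neck. It starts level in one trough of the rack, neck away from the robot, axis 43 mm above the table.
- sloped_mid (a point): The other bottle, to be left alone: same glass, 58 mm in diameter over its first 112 mm, long sloping shoulders, 195 mm long. Point on its axis 60 mm from its foot, x axis to the neck. It lies in the other trough, 125 mm to the side, its axis 47 mm above the table.
- rack: Low wooden wave rack, fixed: two rails 12 mm thick at its x = -45 and +45 mm, up to 35 mm high, each with two V troughs, at y = -62.5 and +62.5 mm. Between the rails (78 mm) there is no floor: fingers may go down there beside a bottle. Origin mid-underside, x along the bottles, pointing away from the robot.
- seat (a point): Stand, fixed: point where the bottle's axis lies when home, mid-way between two V saddles (at x = -38, +38 mm). x runs up the slope, 30 degrees above level; y across; z squarely out of the stand, 30 degrees from vertical, leaning towards the robot. Fingers fit both sides between x = -32 and +32 mm; the backing plate is 41 mm below. The bottle's mid point may end at x from -21 to +10 mm.
- roller_gap (a point): Middle of the roller jaws, 17 mm above the seat (same axes). At x = -38 and +38 mm stand pairs of rollers, 10 mm diameter, centres at y = -24 and +24 mm, on sprung jaws reaching 6 mm higher. The 50 mm body meets them with its axis 18 mm above this point; pushed along -z with 8 to 18 N it spreads them, and once through they close over it and pull it home.
- foot_zone (a point): Middle of the foot rest's range, 62 mm down the slope from the seat (same axes). The foot rest is an upright wooden plate 46 mm wide, square to the slope, top edge 44 mm above this point, so a bottle held just above the rollers meets it too. Its bracket is locked at an unmeasured place: the plate's free face lies up to 11 mm either way along x from this point; find it by touch or sight.
- foot_rest (a joint): How far the sprung foot rest is pushed in, down the slope (m): 0 free, 0.008 at its stop. Spring: 1.2 N preload plus 0.6 N per mm.
- jaw_left (a joint): Opening angle of the +y roller jaw (rad): 0 shut, about 0.01 to 0.02 with the bottle home, about 0.12 as the body passes, 0.45 at its limit.
- jaw_right (a joint): The same for the -y roller jaw.
- can: Bystander: aluminium can 66 mm in diameter, 115 mm high, standing between rack and stand; origin at the middle of its underside.
- jar: Bystander: glass jar 60 mm in diameter, 75 mm high, standing between rack and stand; origin at the middle of its underside.
Not all that is in view belongs to the job. Leave any purple look-alike of the part that bears straight_mid alone.

How it is judged:
At the end, for the whole second after the job is handed in: The straight-sided bottle rests in the stand, neck up the slope, axis within 3 mm of home on the saddle, 4 mm of the centre line, 0.06 rad of the slope line; its foot holds the foot rest in by over 1.5 mm; other bottle within 15 mm of its start, can and jar within 20 mm (z of straight_mid in the frame of seat between -0.004 and 0.003 m and y of straight_mid in the frame of seat between -0.004 and 0.004 m and x of straight_mid in the frame of seat between -0.024 and 0.011 m and angle between the x axis of straight_mid and the x axis of seat, either way round below 0.06 rad and value of joint foot_rest above 0.0015 m and linear speed of straight below 0.02 m/s and distance of sloped_mid from where it was at the start of the episode below 0.015 m and distance of each of can, jar from where it was at the start of the episode below 0.02 m); the robot touches nothing.
It fails at once if the bottle is pressed on the saddle with more than 60 N (contact force between straight and saddle above 60 N).
It fails at once if the foot rest is rammed with more than 30 N (contact force between straight and foot_rest above 30 N).
It fails at once if the other bottle is taken out of its trough (distance of sloped_mid from where it was at the start of the episode above 0.03 m).
It fails at once if the can is knocked about (distance of can from where it was at the start of the episode above 0.04 m).
It fails at once if the jar is knocked about (distance of jar from where it was at the start of the episode above 0.04 m).
It also fails if it takes over 48 s, if anything falls off the work surface, if the arm or the gripper's body presses on something with over 40 N, if the wrist force passes 120 N, or if a joint passes its speed limit or range.

## Working session

There is one attempt and no reset: what is moved stays moved. The work goes in short steps, Python scripts to look and compute and a tool call to move; the robot and the scene stay as the last step left them, time stands still between calls to the robot, and variables do not carry over. Pictures are saved under pics/ and viewed, at most 10 in all, crops included, and the job is handed in when it is done.

Besides the shell and the picture viewer there is one more tool, called after "Call:" as name(argument=value, ...) on one line, values as JSON. send_rows: Moves the arm, as the interface text tells. Its arguments: {"type":"object","properties":{"moves":{"type":"array"},"newtons":{"type":"number"}},"required":["moves"]}

```bash
mkdir -p pics; cat > h.py <<'E'
from cell import *
import numpy as np, cv2
from scipy.spatial.transform import Rotation as R
def pts(f):
    h,w=f["depth"].shape; fl=h/2/np.tan(np.radians(f["vertical_fov"])/2)
    v,u=np.mgrid[:h,:w]; d=f["depth"]
    c=np.stack([(u-f["cx"])/fl*d,(v-f["cy"])/fl*d,d],-1)
    Rm=cv2.Rodrigues(np.array(f["rvec"],float))[0]
    return (c-np.ravel(f["tvec"]))@Rm
E
python3 - <<'E'
from h import *
for n in("side","top"):
    f=grab_frame(n); cv2.imwrite(f"pics/{n}0.png",f["pixels"]); np.savez(f"{n}0.npz",**{k:np.array(v) for k,v in f.items()})
    P=pts(f); print(n,f["vertical_fov"],f["cx"],f["cy"],f["rvec"],f["tvec"],(f["depth"]==0).mean(), [k for k in f])
print(state())
E
```

```text
side 43.76088071960136 315.0406793579804 208.30109733857583 [ 2.17696742 -0.28540314  0.14196063] [-0.52374072  0.09006297  1.54030041] 0.00423046875 ['pixels', 'depth', 'vertical_fov', 'cx', 'cy', 'rvec', 'tvec']
top 55.005466234885965 316.596892315932 190.9178129200976 [ 2.16491232 -2.20932518  0.06918492] [-0.08969213  0.50144795  1.26307371] 0.003921875 ['pixels', 'depth', 'vertical_fov', 'cx', 'cy', 'rvec', 'tvec']
{'clock': 0.1, 'qpos': array([-1.35211827,  0.47771675,  0.02235549,  1.55632444, -0.01147562,
        1.10926394, -0.08308172]), 'joint_vel': array([-4.32190365e-04, -5.98828152e-04, -2.58666980e-05, -4.50938048e-03,
        3.34709711e-04, -1.05331367e-04, -3.71599212e-04]), 'effort': array([ 4.71087362e-03, -5.84094715e+01,  1.54053893e+00, -2.73316008e+01,
       -5.41548128e-02,  1.31644547e-02,  8.03020293e-05]), 'position': array([0.21651674, 0.63873614, 0.19429157]), 'eef_rot': array([ 1.62644197e-01,  9.86684467e-01, -7.89908999e-04, -5.82721331e-05]), 'ft_force': array([-0.19619184,  0.56218927,  0.01058163]), 'moment': array([ 0.07479258, -0.05468953, -0.03369056]), 'gripper_force': 0.0, 'opening': 0.9946074511087424}
```

View pics/side0.png

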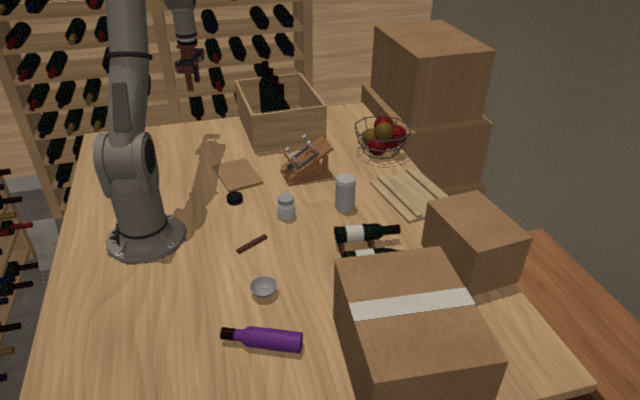

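View pics/top0.png

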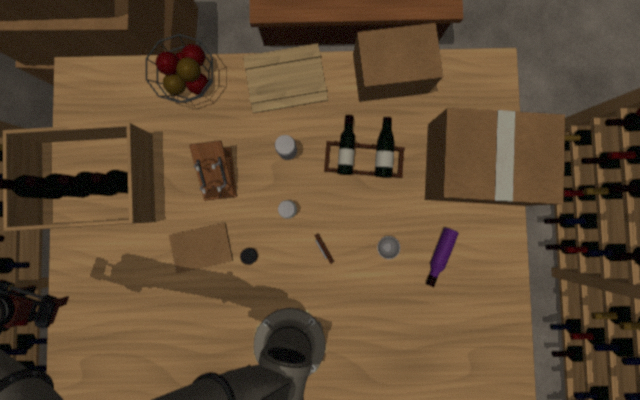

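Side view: stand at about (307,160), can (345,193), jar (286,207), bottles at (367,233) and (370,255). Top view: rack (365,160) with bottles at columns 346 and 386, stand (213,170), can (285,147), jar (288,209). The purple look-alike is at (440,258). Next I zoom in and use depth.

```bash
python3 - <<'E'
from h import *
L=lambda n:dict(np.load(f"{n}0.npz"))
t=L("top");s=L("side")
a=cv2.resize(t["pixels"][105:190,320:410],None,fx=4.4,fy=4.4,interpolation=2)
b=cv2.resize(t["pixels"][130:210,180:250],None,fx=4.4,fy=4.4,interpolation=2)
c=cv2.resize(s["pixels"][125:190,272:342],None,fx=4.4,fy=4.4,interpolation=2)
o=np.zeros((580,760,3),np.uint8)
a=a[:,:400];o[:a.shape[0],:a.shape[1]]=a;o[:b.shape[0],410:410+b.shape[1]]=b
c=c[:200];o[376:376+c.shape[0],:c.shape[1]]=c
o=cv2.convertScaleAbs(o,alpha=1.8)
cv2.imwrite("pics/crop1.png",o)
for n,f in(("top",t),("side",s)):
    P=pts(f);np.save(n+"P.npy",P)
P=np.load("topP.npy")
np.set_printoptions(precision=3,suppress=True)
print("table z", np.median(P[300:340,400:500,2]))
# bottles rows
for r in range(112,182,5):
    row=P[r,322:410]; print(r, "x%.3f"%np.median(row[:,0]), ' '.join("%d"%(1000*z) for z in row[::2,2]))
# stand
for r in range(134,206,4):
    row=P[r,184:244]; print(r, "x%.3f"%np.median(row[:,0]), ' '.join("%d"%(1000*z) for z in row[::2,2]))
print(P[150,322],P[150,410],P[165,184],P[165,244])
for nm,(u,v) in dict(can=(285,147),jar=(288,209)).items(): print(nm,P[v,u])
E
```

```text
table z 0.0007184856852355514
112 x0.767 3 -4 3 -2 2 4 2 0 3 0 0 2 2 0 5 3 -1 0 0 0 2 0 -3 -1 5 7 -4 2 0 1292 -1 4 0 4 5 -3 0 4 4 0 0 1 2 0
117 x0.749 2 -7 1 1 0 0 2 2 -1 0 -1 -2 51 60 59 54 -3 0 2 -2 3 4 0 -3 2 0 1 0 1 4 1 56 60 60 61 3 2 0 1 3 0 0 7 2
122 x0.732 -2 2 0 -3 4 3 2 1 0 0 -2 44 54 55 52 50 4 0 0 -3 -2 0 0 8 3 0 0 0 0 -4 50 60 58 65 57 1 1 0 1 0 0 0 0 1
127 x0.715 -1 1 1 3 -1 -1 3 1 0 4 0 50 55 59 57 52 2 0 5 4 0 0 2 0 2 -1 1 0 0 -2 55 62 64 63 66 5 -3 3 1 1 0 11 1 4
132 x0.697 1 0 0 0 0 -2 0 2 -3 1 59 65 66 66 63 62 2 0 1 3 0 5 1 3 3 0 0 0 3 56 63 64 69 70 68 60 0 -2 -1 1 0 4 3 8
137 x0.679 1 2 1 1 4 -4 3 0 -3 49 64 65 71 69 69 67 63 0 -1 3 3 2 4 -2 0 4 -5 -1 58 64 72 70 77 73 75 66 0 -1 0 2 4 -1 0 5
142 x0.660 -1 -1 25 26 22 24 32 33 30 56 63 67 70 68 64 62 52 31 39 0 0 3 3 8 1 -2 3 4 62 70 71 78 78 76 74 67 55 -1 2 1 0 0 3 1
147 x0.640 0 3 21 16 -1 2 -3 3 2 56 65 65 68 73 66 62 6 3 9 10 13 16 20 20 24 26 33 50 61 72 74 80 76 78 74 67 31 35 25 26 21 27 3 0
152 x0.627 3 0 19 15 0 3 0 -2 2 61 65 69 68 69 67 62 2 2 4 4 0 4 -2 0 0 1 1 55 64 72 75 76 74 75 72 68 0 0 0 23 16
[... 1771 characters left out ...]
 4 2 4 -2 0
182 x0.533 0 0 2 0 -4 3 2 -2 62 70 72 56 57 71 67 68 76 76 80 55 82 61 54 48 30 12 -3 0 1 2
186 x0.520 1 1 2 0 2 2 2 0 53 1292 57 79 74 50 45 48 47 106 104 99 49 48 43 41 34 10 3 6 4 1
190 x0.508 -1 0 3 0 1 0 0 0 0 113 108 44 78 77 79 78 88 110 106 43 42 40 40 39 32 12 5 -3 1 1
194 x0.495 0 1 2 0 4 -2 2 -2 0 3 34 101 105 110 110 103 107 109 30 36 34 30 30 28 29 14 11 -3 2 2
198 x0.483 0 -1 0 -2 0 1 2 3 0 0 126 124 122 122 121 121 10 8 -3 7 0 3 -2 -1 1 0 2 2 5 0
202 x0.470 1 0 3 4 -1 1 1 -1 0 3 3 -1 -2 0 -1 0 1 3 2 4 -1 3 0 2 -5 -4 0 -3 2 1
[ 0.64  -0.121 -0.001] [ 0.632 -0.418  0.006] [0.597 0.346 0.004] [ 0.594  0.145 -0.002]
can [ 0.631 -0.005  0.119]
jar [ 0.44  -0.008  0.076]
```

View pics/crop1.png

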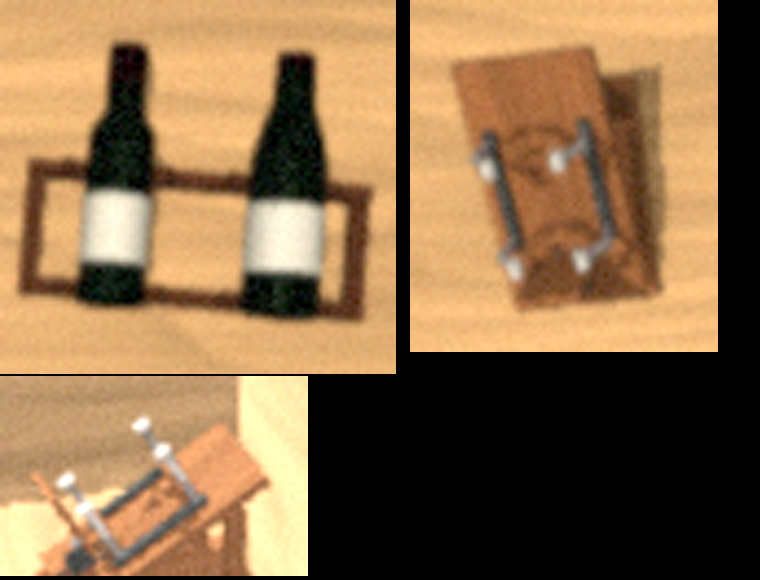

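Crop: the left bottle (columns 80-150) has the square shoulder and top at about 68 mm, so it is the straight one. The right bottle peaks at about 76 mm, so it is the sloped one. The stand shows a plate, four light rollers at its jaw ends, and the foot-rest plate at the low end.

```bash
cat > m.py <<'E'
from h import *
np.set_printoptions(precision=4,suppress=True)
P=np.load("topP.npy");S=np.load("sideP.npy");t=np.load("top0.npz")["pixels"].astype(int);s=np.load("side0.npz")["pixels"].astype(int)
# bottle: straight-body points; axis from row mid-edges
for nm,(c0,c1),r in(("straight",(330,362),.025),("sloped",(368,402),.029)):
    Q=P[140:177,c0:c1].reshape(-1,3); Q=Q[Q[:,2]>.045]
    from scipy.optimize import least_squares
    # cylinder fit with fixed radius & height: y=a+b*(x-.6)
    h={.025:.043,.029:.047}[r]
    f=lambda p: np.hypot((Q[:,1]-p[0]-p[1]*(Q[:,0]-.6))*np.cos(p[1]),Q[:,2]-p[2])-r
    q=least_squares(f,[Q[:,1].mean(),0,h],loss="soft_l1",f_scale=.002).x
    A=P[100:185,c0-6:c1+6].reshape(-1,3);A=A[(A[:,2]>.035)&(A[:,2]<.09)]
    A=A[abs(A[:,1]-q[0]-q[1]*(A[:,0]-.6))<.01]
    print(nm,"y@.6",q, "x range",np.percentile(A[:,0],[0,1,99,100]))
# plane of plate
Q=P[146:180,190:226].reshape(-1,3); col=t[146:180,190:226].reshape(-1,3)
Q=Q[(Q[:,2]>.04)&(Q[:,2]<.13)]
for i in range(12):
    c,res,_,_=np.linalg.lstsq(np.c_[Q[:,:2],np.ones(len(Q))],Q[:,2],rcond=None)
    d=Q[:,2]-np.c_[Q[:,:2],np.ones(len(Q))]@c
    Q=Q[abs(d)<max(.004,.02-.002*i)] if i<11 else Q
n=np.array([-c[0],-c[1],1]);n/=np.linalg.norm(n)
x=np.array([-n[0],-n[1],0]);yaw=np.arctan2(x[1],x[0]);print("plane n",n,"slope",np.degrees(np.arccos(n[2])),"yaw",np.degrees(yaw),len(Q))
np.savez("plane.npz",n=n,c=c,yaw=yaw)
p0=Q.mean(0)
# frame
xa=np.array([np.cos(yaw)*.866,np.sin(yaw)*.866,.5]);ya=np.array([-np.sin(yaw),np.cos(yaw),0]);za=np.cross(xa,ya)
F=np.stack([xa,ya,za],1)
for nm,C in(("top",P[130:205,180:250]),("side",S[125:190,270:345])):
    L=(C.reshape(-1,3)-p0)@F
    if nm=="side":
        pl=L[abs(L[:,2])<.008]; print("side plate z offset",np.median(pl[:,2]))
    W=L[(L[:,2]>.044)&(L[:,2]<.12)&(abs(L[:,0])<.15)&(abs(L[:,1])<.06)]
    print(nm);print(W[np.argsort(W[:,0])][::max(1,len(W)//60)]*1000)
    E=L[abs(L[:,2])<.005]
    for lo in(-60,-30,0,30,60): 
        e=E[abs(E[:,0]*1000-lo)<8]; print("edge",lo,np.percentile(e[:,1],[1,99])*1000 if len(e) else 0)
print("p0",p0)
E
python3 m.py
```

```text
straight y@.6 [-0.1959 -0.101   0.0438] x range [0.5517 0.5531 0.7458 0.7476]
sloped y@.6 [-0.3216 -0.1066  0.0483] x range [0.5412 0.5418 0.7349 0.7367]
plane n [-0.4946 -0.0452  0.868 ] slope 29.77864963648865 yaw 5.226760471020575 690
top
[[-90.4797  15.181   84.2761]
 [-89.5777  17.8153  85.373 ]
 [-89.3815   8.0058  88.1321]
 [-88.9273 -25.1413  49.1302]
 [-88.0369 -12.641   82.3843]
 [-87.731    1.9127  86.1345]
 [-87.3138  -9.0543  62.3829]
 [-87.1028  -3.5467  81.9758]
 [-86.8187  -9.9083  49.5459]
 [-86.6406   0.3511  61.3798]
 [-86.3735   5.6789  81.1356]
 [-86.3096 -16.9032  86.7977]
 [-86.1533  14.9684  65.6398]
 [-86.071  -16.3428  66.6687]
 [-85.9496   8.2883  67.697 ]
 [-85.7955  12.941   59.9253]
 [-85.6283 -23.1099  69.2338]
 [-85.5932  12.4985  46.378 ]
 [-85.508   -7.7649  86.1199]
 [-85.4396  19.5225  72.7771]
 [-85.4213 -24.5106  76.8652]
 [-85.3279 -16.0663  46.9969]
 [-85.2371  -3.3431  78.8098]
 [-85.186   -9.5376  45.6339]
 [-85.072    3.025   77.5643]
 [-84.9504  18.7182  46.1082]
 [-84.8031  16.0982  88.346 ]
 [-84.6588  15.7391  75.2417]
 [-84.6128 -25.676
[... 3183 characters left out ...]
-28.5466  53.654 ]
 [  4.0543  14.5194  61.475 ]
 [  4.2474 -38.6735  54.5863]
 [  4.9899  17.7637  53.5396]
 [  5.0599 -41.0891  50.3942]
 [  5.4917 -32.6043  59.7059]
 [  6.1668  18.9164  62.0471]
 [  6.4853 -26.1315  49.5983]
 [  6.9625  14.671   58.9196]
 [  7.158  -35.6018  50.0884]
 [  7.6698 -23.3677  56.9663]
 [  7.9593 -38.7196  46.3509]
 [  8.0792  26.0668  45.7094]
 [  8.3097 -34.0626  58.2374]
 [  8.9047  10.7869  64.7827]
 [  9.9155  16.6244  55.2014]
 [ 10.3258 -32.4856  60.5472]
 [ 11.1716 -33.6204  55.5062]]
edge -60 [-57.9955 218.7377]
edge -30 [-58.1369 220.3701]
edge 0 [-272.8002  212.8979]
edge 30 [-227.9079   41.5495]
edge 60 [-53.465   39.4229]
p0 [0.5963 0.2374 0.0928]
```

Measured:
- **Straight bottle:** mid about (0.612, -0.197, 0.044), yaw -0.101.
- **Stand:** yaw about 5.4°, rollers 76 mm apart (as specified), and the foot-rest face about 52 mm below the seat.

First I raise and turn the tool, then head for the bottle.

Call:
send_rows(moves=[[0, 0, -25, -0.1125, 1], [0, 0, -25, -0.1125, 1], [-30, -50, 0, 0, 1], [-30, -50, 0, 0, 1], [-30, -50, 0, 0, 1], [-30, -50, 0, 0, 1], [-30, -50, 0, 0, 1], [-30, -50, 0, 0, 1]])

```text
clock: 1.1
position: [0.3657, 0.3205, 0.245]
eef_rot: [0.051, 0.999, -0.0, -0.0]
ft_force: [0.2, 0.5, -1.8]
opening: 1.0
gripper_force: 0.0
```

```bash
cat >> h.py <<'E'
def go(target,yaw=None):
    "print shift in tool axes to world target, spin first if yaw (closing line direction, deg)"
    s=state(); M=R.from_quat(s["eef_rot"]).as_matrix(); a=np.degrees(np.arctan2(M[1,1],M[0,1]))
    d=(np.array(target)-s["position"])
    if yaw is not None:
        dy=(yaw-a+90)%180-90; M=R.from_euler("z",dy,degrees=True).as_matrix()@M
        print("spin",-np.radians(dy))
    print("t%.2f"%s["clock"],"pos",s["position"].round(4),"closing",a.round(2),"shift mm",(M.T@d*1000).round(1),"F",s["ft_force"].round(1),"open",s["opening"].round(3),"grip",s["gripper_force"],"q",s["qpos"].round(2))
def seat(m=None):
    p0=np.array([.5963,.2374,.0928]);yaw=np.radians(5.4)
    xa=np.array([np.cos(yaw)*.866,np.sin(yaw)*.866,.5]);ya=np.array([-np.sin(yaw),np.cos(yaw),0])
    F=np.stack([xa,ya,np.cross(xa,ya)],1)
    return p0+F@np.array([-.0325,-.0015,.041]),F
E
python3 -c "
from h import *
go([.609,-.1968,.0235],84.2);print(seat())
# side vs top check of can top and straight bottle
for n in('top','side'):
    P=np.load(n+'P.npy').reshape(-1,3)
    for c,z,r in(((.631,-.005),.115,.033),((.44,-.008),.075,.03)):
        Q=P[(np.hypot(P[:,0]-c[0],P[:,1]-c[1])<.05)&(abs(P[:,2]-z)<.008)]; e=cv2.minEnclosingCircle((Q[:,:2]*1000).astype(np.float32)); print(n,e,Q[:,2].mean())
"
```

```text
spin -0.0006721450991092613Traceback (most recent call last):
  File "<string>", line 3, in <module>
    go([.609,-.1968,.0235],84.2);print(seat())
    ~~^^^^^^^^^^^^^^^^^^^^^^^^^^
  File "h.py", line 17, in go
    print("t%.2f"%s["clock"],"pos",s["position"].round(4),"closing",a.round(2),"shift mm",(M.T@d*1000).round(1),"F",s["ft_force"].round(1),"open",s["opening"].round(3),"grip",s["gripper_force"],"q",s["qpos"].round(2))
                                                                                                                                                  ^^^^^^^^^^^^^^^^^^
AttributeError: 'float' object has no attribute 'round'
```

```bash
sed -i 's/s\["opening"\].round(3)/round(s["opening"],3)/' h.py
python3 -c "
from h import *
go([.609,-.1968,.0235],84.2);print(seat())
for n in('top','side'):
    P=np.load(n+'P.npy').reshape(-1,3)
    for c,z,r in(((.631,-.005),.115,.033),((.44,-.008),.075,.03)):
        Q=P[(np.hypot(P[:,0]-c[0],P[:,1]-c[1])<.05)&(abs(P[:,2]-z)<.008)]; e=cv2.minEnclosingCircle((Q[:,:2]*1000).astype(np.float32)); print(n,e,Q[:,2].mean())
"
```

```text
spin -0.0006721450991092613
t1.10 pos [0.3657 0.3205 0.245 ] closing 84.16 shift mm [-294.4 -490.   221.5] F [ 0.2  0.5 -1.8] open 1.0 grip 0.0 q [-0.95  0.11  0.11  1.94 -0.01  1.09  0.64]
(array([0.54801205, 0.23132876, 0.112056  ]), array([[ 0.86215666, -0.09410831, -0.49778098],
       [ 0.0814978 ,  0.99556196, -0.04705416],
       [ 0.5       ,  0.        ,  0.866     ]]))
top ((640.5692749023438, -3.418348550796509), 31.109621047973633) 0.11533176495551148
top ((442.5289306640625, -1.358859658241272), 26.40370750427246) 0.0755986447820003
side ((642.2343139648438, -6.001192092895508), 32.77531433105469) 0.11338292426419111
side ((444.8772277832031, -4.754004001617432), 28.831453323364258) 0.07356626983945498
```

Call:
send_rows(moves=[[-29.4, -49, 0, 0, 1], [-29.4, -49, 0, 0, 1], [-29.4, -49, 0, 0, 1], [-29.4, -49, 0, 0, 1], [-29.4, -49, 0, 0, 1], [-29.4, -49, 0, 0, 1], [-29.4, -49, 0, 0, 1], [-29.4, -49, 0, 0, 1]])

```text
clock: 2.1
position: [0.5598, -0.0928, 0.245]
eef_rot: [0.051, 0.999, 0.0, -0.0]
ft_force: [0.1, 1.2, 0.6]
opening: 0.998
gripper_force: 0.0
```

Call:
send_rows(moves=[[-29.4, -49, 0, 0, 1], [-29.4, -49, 0, 0, 1], [0, 0, 30, 0, 1], [0, 0, 30, 0, 1], [0, 0, 0, 0, 1]])

```text
clock: 2.72
position: [0.606, -0.1941, 0.1825]
eef_rot: [0.051, 0.999, 0.0, -0.003]
ft_force: [0.4, -0.2, -0.2]
opening: 1.002
gripper_force: 0.0
```

```bash
python3 -c "
from h import *
go([.609,-.1968,.0235],84.2)"
```

```text
spin -0.0006491489657041912
t2.73 pos [ 0.606  -0.1941  0.1825] closing 84.16 shift mm [ -4.1  -2.5 159. ] F [ 0.4 -0.2 -0.2] open 1.002 grip 0.0 q [-0.15  0.46  0.5   1.69 -0.24  1.06  1.89]
```

Call:
send_rows(moves=[[-5, -1.5, 30, 0, 1], [0, 0, 35, 0, 1], [0, 0, 35, 0, 1], [0, 0, 30, 0, 1], [0, 0, 20, 0, 1], [0, 0, 8, 0, 1], [0, 0, 0, 0, 1]])

```text
clock: 3.6
position: [0.6131, -0.1969, 0.0276]
eef_rot: [0.051, 0.999, -0.0, 0.0]
ft_force: [-0.2, -0.5, -0.4]
opening: 0.997
gripper_force: 0.0
```

```bash
python3 -c "
from h import *
go([.61,-.1978,.0235],84.2)
f=grab_frame('top');P=pts(f);Q=P[138:178,330:362]
cv2.imwrite('pics/t2.png',cv2.resize(f['pixels'][100:200,310:430],None,fx=5,fy=5))"
```

```text
spin -0.0005551745091941468
t3.60 pos [ 0.6131 -0.1969  0.0276] closing 84.17 shift mm [ 3.  -1.2  4.1] F [-0.2 -0.5 -0.4] open 0.997 grip 0.0 q [-0.08  0.65  0.41  1.78 -0.35  0.78  1.98]
```

View pics/t2.png

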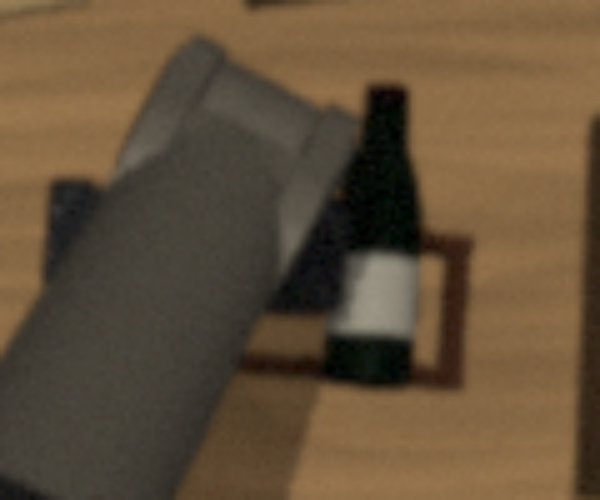

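The arm covers the straight bottle. The gripper body lies across it (dark ends at about (70,240) and (310,260)), and the sloped bottle at (375,290) is untouched. I trim the position and close.

Call:
send_rows(moves=[[3, -1, 4, 0, 1], [0, 0, 0, 0, 0.3], [0, 0, 0, 0, 0.0], [0, 0, 0, 0, -1], [0, 0, 0, 0, -1], [0, 0, 0, 0, -1]], newtons=35)

```text
clock: 4.4
position: [0.6097, -0.1974, 0.0231]
eef_rot: [0.051, 0.999, 0.0, 0.0]
ft_force: [0.1, 0.3, 0.4]
opening: 0.522
gripper_force: 33.3
```

```bash
python3 -c "
from h import *
go([.61,-.1978,.0235],84.2)"
```

```text
spin -0.0005751791249431278
t4.40 pos [ 0.6097 -0.1974  0.0231] closing 84.17 shift mm [-0.3 -0.4 -0.4] F [0.1 0.3 0.4] open 0.522 grip 33.33211004734039 q [-0.08  0.65  0.41  1.79 -0.35  0.77  1.98]
```

Call:
send_rows(moves=[[0, 0, -10, 0, -1], [0, 0, -20, 0, -1], [0, 0, -30, 0, -1], [0, 0, -40, 0, -1], [0, 0, -50, 0, -1], [0, 0, -50, 0, -1], [0, 0, 0, 0, -1], [0, 0, 0, 0, -1]])

```text
clock: 5.4
position: [0.6087, -0.197, 0.2224]
eef_rot: [0.051, 0.999, 0.0, -0.001]
ft_force: [-0.1, 0.4, -5.7]
opening: 0.523
gripper_force: 32.8
```

```bash
python3 -c "
from h import *
go([.61,-.1978,.2235],84.2)
for n in('side','top'):
  f=grab_frame(n);P=pts(f).reshape(-1,3)
  c=f['pixels'].reshape(-1,3)
  M=(abs(P[:,0]-.65)<.15)&(abs(P[:,1]+.197)<.06)&(P[:,2]>.13)&(P[:,2]<.29)
  Q=P[M]
  for x in np.arange(.53,.77,.015):
    q=Q[(abs(Q[:,0]-x)<.0075)&(c[M].max(1)<60)]
    if len(q)>5: print(n,x.round(3),len(q),np.percentile(q[:,2],[5,50,95]).round(3))
  if n=='side': cv2.imwrite('pics/s3.png',cv2.resize(f['pixels'][110:270,250:450],None,fx=3.5,fy=3.5))
"
```

```text
spin -0.0005333820210338672
t5.40 pos [ 0.6087 -0.197   0.2224] closing 84.17 shift mm [-1.4 -0.7 -1.1] F [-0.1  0.4 -5.7] open 0.523 grip 32.760223746299744 q [-0.16  0.43  0.51  1.64 -0.23  1.13  1.89]
side 0.545 27 [0.228 0.243 0.264]
side 0.56 114 [0.232 0.254 0.268]
side 0.575 72 [0.235 0.257 0.268]
side 0.605 53 [0.256 0.27  0.288]
side 0.62 6 [0.266 0.273 0.287]
side 0.635 65 [0.232 0.253 0.266]
side 0.65 90 [0.231 0.253 0.265]
side 0.665 88 [0.231 0.253 0.265]
side 0.68 70 [0.235 0.253 0.264]
side 0.695 40 [0.236 0.248 0.255]
side 0.71 47 [0.235 0.246 0.253]
side 0.725 45 [0.234 0.245 0.252]
side 0.74 36 [0.237 0.247 0.253]
```

View pics/s3.png

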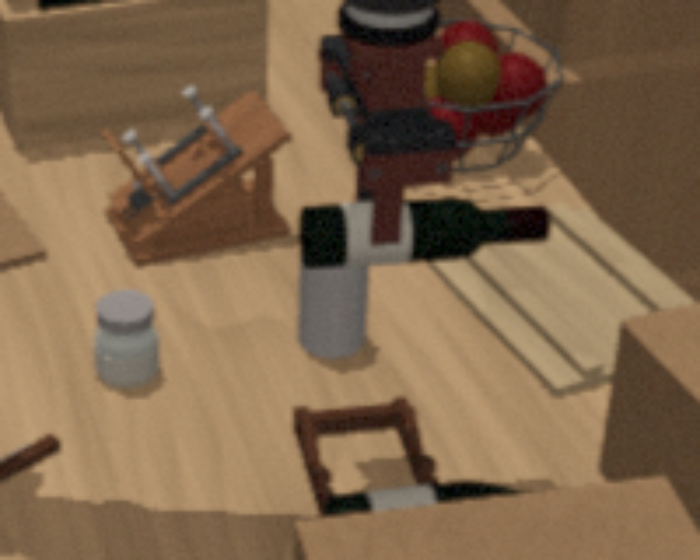

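The bottle is held level, with its mark still at the label and no droop. The stand, jar and can are clear of it. Now I turn to the stand's yaw and carry it over.

Call:
send_rows(moves=[[0, 0, 0, -0.098, -1], [0, 0, 0, -0.098, -1], [4.7, 20, 0, 0, -1], [4.7, 40, 0, 0, -1], [4.7, 50, 0, 0, -1], [4.7, 50, 0, 0, -1], [4.7, 50, 0, 0, -1], [4.7, 50, 0, 0, -1]])

```text
clock: 6.5
position: [0.5552, 0.0614, 0.2222]
eef_rot: [-0.047, 0.999, 0.0, -0.001]
ft_force: [0.0, 0.2, -5.1]
opening: 0.519
gripper_force: 32.8
```

Call:
send_rows(moves=[[4.7, 50, 0, 0, -1], [4.7, 50, 0, 0, -1], [4.7, 40, 0, 0, -1], [4.7, 20, 0, 0, -1], [0, 10, 0, 0, -1], [0, 0, 0, 0, -1], [0, 0, 0, 0, -1], [0, 0, 0, 0, -1]])

```text
clock: 7.5
position: [0.5228, 0.2249, 0.2232]
eef_rot: [-0.046, 0.999, -0.0, 0.0]
ft_force: [-0.3, 0.3, -4.1]
opening: 0.524
gripper_force: 32.8
```

```bash
cat >> h.py <<'E'
SEAT=np.array([.549,.230,.1115])
def where():
    "grip point in the seat frame, mm"
    s=state();F=seat()[1];p=s["position"]+[0,0,.019]
    print("t%.2f"%s["clock"],"grip in seat",((p-SEAT)@F*1000).round(1),"F seat",(s["ft_force"]@F).round(1),"F",s["ft_force"].round(1),"M",s["moment"].round(2),"grip",round(s["gripper_force"],1),"open",round(s["opening"],3))
E
python3 -c "
from h import *
go(SEAT+seat()[1]@[.014,0,.08]-[0,0,.019],95.4);where()
f=grab_frame('side');P=pts(f)
cv2.imwrite('pics/s4.png',cv2.resize(f['pixels'][70:200,240:380],None,fx=4.5,fy=4.5))
"
```

```text
spin -0.002284814773222953
t7.50 pos [0.5228 0.2249 0.2232] closing 95.27 shift mm [ 1.3  2.6 54.4] F [-0.3  0.3 -4.1] open 0.524 grip 32.78368949890137 q [-0.77  0.28  0.31  1.8  -0.1   1.08  1.24]
t7.50 grip in seat [ 42.3  -2.6 126.4] F seat [-2.3  0.3 -3.4] F [-0.3  0.3 -4.1] M [ 0.02  0.12 -0.  ] grip 32.8 open 0.524
```

View pics/s4.png

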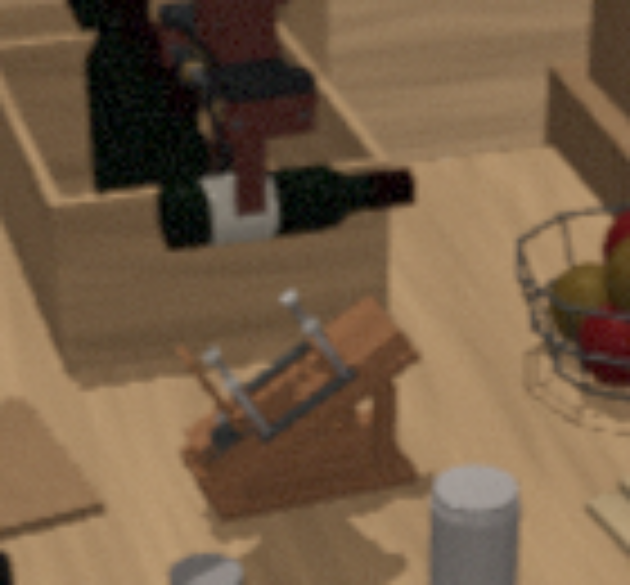

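The bottle is held level above the stand. The moment suggests its CoM is about 29 mm neckward of the grip. I'll lower it onto the upper rollers and let it pivot in a looser grip.

```bash
python3 -c "
from h import *
for x,z in((6,70),(6,54),(6,36),(14,36)): go(SEAT+seat()[1]@[x/1e3,0,z/1e3]-[0,0,.019])
"
```

```text
t7.55 pos [0.5227 0.2251 0.2232] closing 95.29 shift mm [ 3.2  2.4 67. ] F [-0.3 -0.9 -4.9] open 0.523 grip 32.783523201942444 q [-0.77  0.28  0.31  1.8  -0.1   1.08  1.24]
t7.55 pos [0.5227 0.2251 0.2232] closing 95.29 shift mm [-4.8  2.4 80.9] F [-0.3 -0.9 -4.9] open 0.523 grip 32.783523201942444 q [-0.77  0.28  0.31  1.8  -0.1   1.08  1.24]
t7.55 pos [0.5227 0.2251 0.2232] closing 95.29 shift mm [-13.8   2.4  96.5] F [-0.3 -0.9 -4.9] open 0.523 grip 32.783523201942444 q [-0.77  0.28  0.31  1.8  -0.1   1.08  1.24]
t7.55 pos [0.5227 0.2251 0.2232] closing 95.29 shift mm [-20.7   2.4  92.5] F [-0.3 -0.9 -4.9] open 0.523 grip 32.783523201942444 q [-0.77  0.28  0.31  1.8  -0.1   1.08  1.24]
```

Call:
send_rows(moves=[[1, 1, 30, 0, -1], [1, 1, 25, 0, -1], [1, 0.4, 12, 0, -1], [0, 0, 0, 0, -1], [-2, 0, 3.5, 0, -1], [-2, 0, 3.5, 0, -1], [0, 0, 0, 0, -1], [0, 0, 0, 0, -1]])

```text
clock: 8.55
position: [0.5233, 0.2287, 0.1494]
eef_rot: [-0.047, 0.999, 0.0, 0.0]
ft_force: [-0.4, -0.2, -4.3]
opening: 0.525
gripper_force: 32.8
```

```bash
python3 -c "
from h import *
where()"
```

```text
t8.55 grip in seat [ 6.2  1.1 62.1] F seat [-2.5 -0.1 -3.6] F [-0.4 -0.2 -4.3] M [ 0.01  0.08 -0.02] grip 32.8 open 0.525
```

Now I loosen the grip and lower in small steps along the stand's -z.

Call:
send_rows(moves=[[-1, 0, 1.7, 0, -1], [-1, 0, 1.7, 0, -1], [-1, 0, 1.7, 0, -1], [-1, 0, 1.7, 0, -1], [0, 0, 0, 0, -1]], newtons=10)

```text
clock: 9.18
position: [0.5247, 0.2293, 0.1419]
eef_rot: [-0.048, 0.999, -0.0, -0.002]
ft_force: [-6.8, 0.0, 1.0]
opening: 0.518
gripper_force: 9.7
```

```bash
python3 -c "
from h import *
where()"
```

```text
t9.18 grip in seat [ 3.7  1.6 54.9] F seat [-5.3  0.7  4.2] F [-6.8  0.   1. ] M [ 0.09  1.71 -0.02] grip 9.7 open 0.518
```

Call:
send_rows(moves=[[-1, 0, 1.7, 0, -1], [-1, 0, 1.7, 0, -1], [0, 0, 0, 0, -1]])

```text
clock: 9.55
position: [0.5263, 0.2295, 0.1384]
eef_rot: [-0.048, 0.999, -0.0, -0.003]
ft_force: [-9.2, 1.1, 0.9]
opening: 0.511
gripper_force: 9.8
```

```bash
python3 -c "
from h import *
where()"
```

```text
t9.55 grip in seat [ 3.3  1.7 51.1] F seat [-7.4  1.9  5.3] F [-9.2  1.1  0.9] M [0.05 1.99 0.03] grip 9.8 open 0.511
```

```bash
python3 -c "
from h import *
f=grab_frame('side')
cv2.imwrite('pics/s5.png',cv2.resize(f['pixels'][90:190,260:370],None,fx=6,fy=6,interpolation=2))
"
```

```text
(no output)
```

View pics/s5.png

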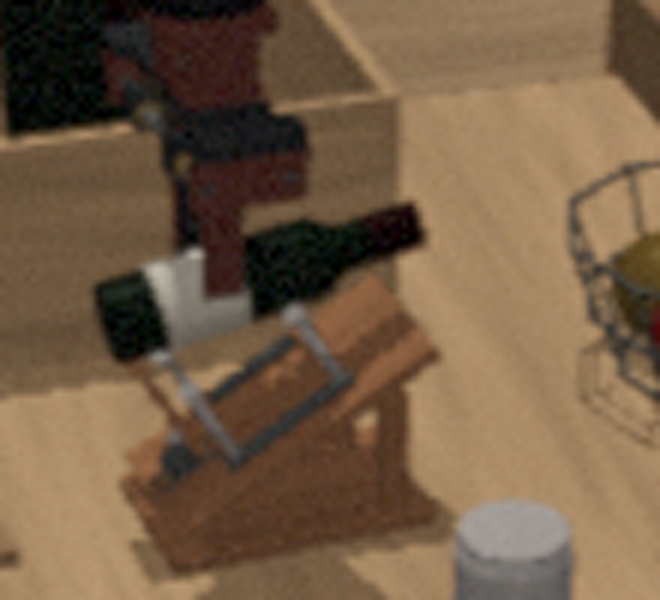

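The picture shows the bottle already pivoted neck-up by about 15-18°. It bears on the upper roller at (297,315), with the foot at (120,350) just above the foot rest. I firm the grip, lift off, shift up the slope to clear the foot rest, then continue with a loose grip.

Call:
send_rows(moves=[[0, 0, 0, 0, -1], [0, 0, 0, 0, -1], [2, 0, -4, 0, -1], [2, 0, -4, 0, -1], [-4.4, 0, -2.5, 0, -1], [-4.4, 0, -2.5, 0, -1], [-4.4, 0, -2.5, 0, -1], [0, 0, 0, 0, -1]], newtons=35)

```text
clock: 10.6
position: [0.539, 0.2301, 0.1546]
eef_rot: [-0.047, 0.999, 0.0, 0.0]
ft_force: [-0.0, 0.2, -5.0]
opening: 0.499
gripper_force: 31.6
```

```bash
cat >> h.py <<'E'
def tilt(n='side'):
    f=grab_frame(n);P=pts(f).reshape(-1,3);c=f['pixels'].reshape(-1,3).max(1);s=state()
    L=(P-SEAT)@seat()[1]; g=(s["position"]+[0,0,.019]-SEAT)@seat()[1]
    m=(c<55)&(abs(L[:,1])<.03)&(abs(L[:,2]-g[2])<.09)&(L[:,0]-g[0]>.04)&(L[:,0]-g[0]<.16)
    m2=(c<55)&(abs(L[:,1])<.03)&(abs(L[:,2]-g[2])<.05)&(L[:,0]-g[0]<-.025)&(L[:,0]-g[0]>-.09)
    for k in(m,m2):
        Q=(L-g)[k]*1000
        for x in range(-90,160,15):
            q=Q[abs(Q[:,0]-x)<7.5]
            if len(q)>8: print(x,len(q),"z %.1f..%.1f mean %.1f y %.1f"%(*np.percentile(q[:,2],[5,95]),q[:,2].mean(),q[:,1].mean()))
E
python3 -c "
from h import *
where();tilt()"
```

```text
t10.60 grip in seat [22.5  1.  58.7] F seat [-2.5  0.2 -4.3] F [-0.   0.2 -5. ] M [ 0.04  0.11 -0.02] grip 31.6 open 0.499
45 52 z -34.2..39.7 mean -6.6 y -15.2
60 53 z -35.8..-2.4 mean -16.1 y -16.4
75 39 z -41.8..-10.3 mean -25.6 y -12.4
90 34 z -46.6..-26.9 mean -36.0 y -11.6
105 29 z -54.4..-32.0 mean -43.4 y -11.6
120 15 z -54.5..-39.1 mean -46.4 y -10.8
-60 29 z 7.5..30.5 mean 18.5 y -8.1
-45 58 z 7.1..45.3 mean 29.1 y -18.5
-30 39 z 11.4..40.1 mean 28.3 y -16.2
```

```bash
cat >> h.py <<'E'
def axis():
    "bottle outline in side view: silhouettes in the vertical plane y=grip y containing the axis (ray cast)"
    f=grab_frame('side');s=state();g=s["position"]+[0,0,.019]
    h,w=f["depth"].shape; fl=h/2/np.tan(np.radians(f["vertical_fov"])/2)
    Rm=cv2.Rodrigues(np.array(f["rvec"],float))[0];C=-Rm.T@np.ravel(f["tvec"])
    v,u=np.mgrid[:h,:w];D=np.stack([(u-f["cx"])/fl,(v-f["cy"])/fl,np.ones((h,w))],-1)@Rm
    n=seat()[1][:,1];t=((g-C)@n)/(D@n);X=C+t[...,None]*D-g
    e=seat()[1][:,0].copy();e[2]=0;e/=np.linalg.norm(e);a=X@e*1000;z=X[...,2]*1000
    P=pts(f);near=abs((P-g)@n)<.04
    ok=near&(f["pixels"].max(2)<60)
    c=[]
    for x in range(-70,150,8):
        q=z[ok&(abs(a-x)<4)&(abs(z)<100)]
        if len(q)>4: print(x,len(q),np.percentile(q,[3,97]).round(1),q.mean().round(1))
E
python3 -c "
from h import *
axis()"
```

```text
-62 22 [-21.6  16.5] -1.7
-54 33 [-32.5  17.3] -4.8
-46 30 [-33.9  19.2] -7.2
-38 27 [-31.5  15.5] -7.5
-30 22 [-33.    3.4] -17.2
-22 9 [79.2 99.2] 90.2
-14 22 [31.5 99.1] 61.5
-6 25 [-89.7  63. ] 27.6
2 21 [-83.2  45. ] 6.7
10 25 [-78.7  38.6] 3.8
18 25 [-72.   46.2] 9.4
26 34 [-68.6  26. ] -2.6
34 32 [-62.2  25.6] -5.2
42 28 [-23.   26.8] 2.0
50 29 [-24.4  26.5] 1.7
58 29 [-34.6  28. ] -0.3
66 29 [-97.   26.8] -4.1
74 24 [-20.7  21.8] 0.6
82 28 [-32.5  19.8] -0.2
90 15 [-6.8 18.7] 6.0
98 15 [-6.  21.3] 7.1
106 15 [-5.6 20. ] 7.3
114 14 [-3.1 20.9] 8.9
122 14 [-2.2 21.3] 9.6
130 14 [-3.5 20. ] 8.2
```

Call:
send_rows(moves=[[-4, 0, 5, 0, -1], [-4, 0, 5, 0, -1], [0, 0, 0, 0, -1], [0, 0, 0, 0, -1]])

```text
clock: 11.2
position: [0.5462, 0.2313, 0.1444]
eef_rot: [-0.047, 0.999, 0.0, -0.0]
ft_force: [-1.4, 1.3, -3.2]
opening: 0.502
gripper_force: 31.8
```

```bash
python3 -c "
from h import *
where()"
```

```text
t11.20 grip in seat [23.6  1.5 46.3] F seat [-2.7  1.5 -2.1] F [-1.4  1.3 -3.2] M [0.37 0.32 0.09] grip 31.8 open 0.502
```

Light contact. I loosen to 8 N and draw down-slope while lowering.

Call:
send_rows(moves=[[0, 0, 0, 0, -1], [1.2, 0, 2, 0, -1], [1.2, 0, 2, 0, -1], [1.2, 0, 2, 0, -1], [1.2, 0, 2, 0, -1], [0, 0, 0, 0, -1]], newtons=8)

```text
clock: 11.95
position: [0.5406, 0.2305, 0.136]
eef_rot: [-0.047, 0.999, -0.0, -0.001]
ft_force: [-4.3, 1.7, 0.7]
opening: 0.505
gripper_force: 8.1
```

```bash
python3 -c "
from h import *
where();axis()"
```

```text
t11.95 grip in seat [14.5  1.3 41.8] F seat [-3.2  2.1  2.6] F [-4.3  1.7  0.7] M [0.53 1.06 0.02] grip 8.1 open 0.505
-54 13 [-26.1  -5.3] -15.2
-46 19 [-38.7  -3.4] -21.5
-38 26 [-51.2  -5.2] -28.1
-30 23 [-52.8 -14. ] -35.3
-22 24 [-46.8  93.9] 9.4
-14 31 [-42.9  99. ] 49.9
-6 22 [-68.4  62.3] 26.8
2 29 [-62.8  44.2] 17.2
10 28 [-60.3  42.3] 9.9
18 26 [-53.9  42.5] 8.8
26 27 [-97.1  33.3] -2.3
34 35 [-97.   38.3] -2.8
42 44 [-68.2  41.3] 7.9
50 39 [-88.4  43.3] 8.0
58 32 [-81.1  42.4] 8.6
66 29 [-78.5  44.2] 13.4
74 25 [-21.8  44.3] 19.7
82 21 [ 9.6 49.4] 30.9
90 18 [23.2 53.9] 38.6
98 21 [26.1 59.4] 43.5
106 23 [32.3 61.7] 45.9
114 14 [37.6 61.7] 49.5
122 7 [39.5 53.6] 45.9
```

Call:
send_rows(moves=[[0, 0, 2, 0, -1], [0, 0, 2, 0, -1], [0, 0, 0, 0, -1]])

```text
clock: 12.38
position: [0.5412, 0.23, 0.133]
eef_rot: [-0.047, 0.999, -0.0, -0.0]
ft_force: [-6.4, 0.4, 8.1]
opening: 0.509
gripper_force: 9.2
```

```bash
python3 -c "
from h import *
where();axis()"
```

```text
t12.38 grip in seat [13.5  0.7 39. ] F seat [-1.4  1.  10.2] F [-6.4  0.4  8.1] M [ 0.02  1.43 -0.05] grip 9.2 open 0.509
-54 10 [-27.   -9.4] -18.0
-46 19 [-39.3  -3.9] -20.6
-38 30 [-96.7  -6.2] -34.0
-30 24 [-66.2 -14.7] -35.4
-22 22 [-47.6  99.4] 31.1
-14 30 [-43.7  98.1] 44.0
-6 28 [-64.9  61.3] 28.6
2 21 [-60.2  43.3] 12.7
10 26 [-57.1  43.2] 9.6
18 28 [-61.9  44.4] 7.8
26 28 [-96.5  36.7] 1.3
34 43 [-80.5  38.4] 6.7
42 39 [-90.6  44.2] 5.7
50 34 [-85.2  42.3] 1.8
58 31 [-81.8  44.9] 12.6
66 29 [-76.3  44.8] 14.9
74 24 [ 6.4 47.8] 27.2
82 21 [13.  52.8] 34.2
90 26 [27.3 59.7] 44.0
98 21 [29.4 64.8] 46.8
106 17 [38.7 67.5] 53.1
114 14 [41. 65.] 52.9
```

The bottle is now aligned at about 28-30° and bears on both roller pairs. I firm the grip, unload slightly, and slide down the slope towards the foot rest.

Call:
send_rows(moves=[[0, 0, 0, 0, -1], [0, 0, 0, 0, -1], [0, 0, 0, 0, -1], [1, 0, -1.7, 0, -1], [0, 0, 0, 0, -1], [2.6, 0, 1.5, 0, -1], [0, 0, 0, 0, -1]], newtons=45)

```text
clock: 13.3
position: [0.54, 0.2306, 0.1341]
eef_rot: [-0.047, 0.999, 0.001, 0.002]
ft_force: [-2.7, 1.7, 7.9]
opening: 0.482
gripper_force: 43.3
```

```bash
python3 -c "
from h import *
where()"
```

```text
t13.30 grip in seat [13.1  1.4 40.4] F seat [1.7 1.9 8.1] F [-2.7  1.7  7.9] M [0.39 0.23 0.01] grip 43.3 open 0.482
```

Call:
send_rows(moves=[[1.7, 0, 1, 0, -1], [0, 0, 0, 0, -1]])

```text
clock: 13.55
position: [0.5399, 0.2305, 0.1339]
eef_rot: [-0.047, 0.999, 0.001, 0.004]
ft_force: [0.0, 1.6, 9.8]
opening: 0.478
gripper_force: 43.5
```

```bash
python3 -c "
from h import *
where()"
```

```text
t13.55 grip in seat [12.9  1.4 40.4] F seat [5.  1.6 8.4] F [0.  1.6 9.8] M [ 0.4  -0.35  0.05] grip 43.5 open 0.478
```

Call:
send_rows(moves=[[1.7, 0, 1, 0, -1], [0, 0, 0, 0, -1]])

```text
clock: 13.8
position: [0.5398, 0.2306, 0.1338]
eef_rot: [-0.047, 0.999, 0.002, 0.005]
ft_force: [1.6, 0.8, 11.3]
opening: 0.479
gripper_force: 43.6
```

```bash
python3 -c "
from h import *
where()"
```

```text
t13.80 grip in seat [12.8  1.4 40.3] F seat [7.1 0.6 8.9] F [ 1.6  0.8 11.3] M [ 0.24 -0.87  0.03] grip 43.6 open 0.479
```

Call:
send_rows(moves=[[1.2, 0, -2.1, 0, -1], [1.2, 0, -2.1, 0, -1], [0, 0, 0, 0, -1], [0, 0, 0, 0, -1]])

```text
clock: 14.3
position: [0.5321, 0.229, 0.1343]
eef_rot: [-0.047, 0.999, -0.0, -0.0]
ft_force: [3.1, 0.8, -4.3]
opening: 0.475
gripper_force: 40.8
```

```bash
python3 -c "
from h import *
where();axis()
f=grab_frame('side')
cv2.imwrite('pics/s6.png',cv2.resize(f['pixels'][90:190,260:370],None,fx=6,fy=6,interpolation=2))
"
```

```text
t14.30 grip in seat [ 6.3  0.6 44.6] F seat [ 0.5  0.5 -5.3] F [ 3.1  0.8 -4.3] M [ 0.26 -0.74 -0.03] grip 40.8 open 0.475
-54 15 [-34.2  -5.2] -18.7
-46 28 [-45.9  -3.9] -22.1
-38 29 [-54.   -1.4] -27.4
-30 19 [-51.6 -17.8] -34.7
-22 20 [-50.9  97.6] 4.9
-14 33 [-43.1  98.5] 42.5
-6 20 [-15.   95.9] 41.8
2 21 [-66.3  43.9] 9.2
10 33 [-60.2  42.4] 14.8
18 27 [-58.3  42. ] 8.4
26 25 [-51.8  35.6] 8.3
34 35 [-96.6  37.9] -0.3
42 36 [-89.2  41.1] 4.7
50 33 [-88.3  43. ] 9.0
58 49 [-86.   43.8] 7.4
66 31 [-84.1  43.7] 6.6
74 28 [-77.6  43.6] 11.7
82 23 [-75.5  49. ] 21.2
90 18 [22.8 53.5] 38.2
98 18 [25.3 56. ] 40.7
106 19 [28.  60.5] 44.2
114 22 [34.7 63. ] 49.1
122 8 [38.6 53.1] 44.7
```

View pics/s6.png

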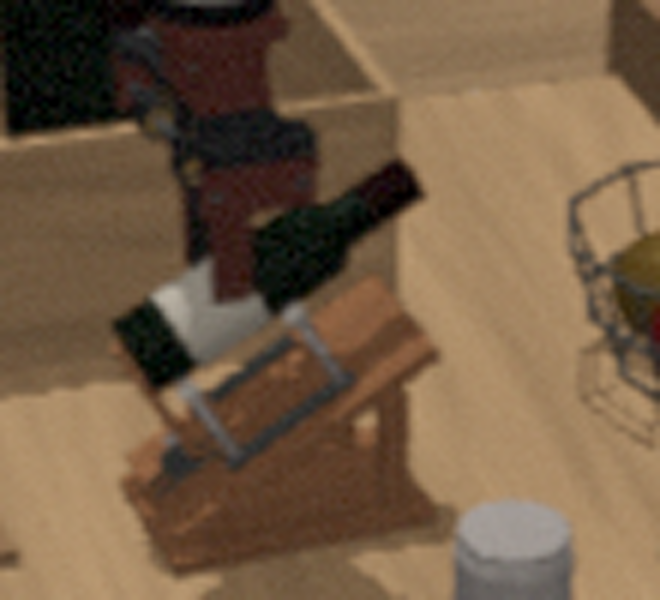

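The picture shows the bottle parallel to the slope, foot (150,360) against the foot-rest plate, body over both roller pairs at (180,395) and (295,315). The foot rest pushes about 3 N, so it is in by about 3 mm. Next I press along the stand's -z in small steps with a firm grip.

Call:
send_rows(moves=[[0.9, 0, 0.5, 0, -1], [-1, 0, 1.7, 0, -1], [-1, 0, 1.7, 0, -1], [-1, 0, 1.7, 0, -1], [-1, 0, 1.7, 0, -1], [0, 0, 0, 0, -1]], newtons=55)

```text
clock: 15.15
position: [0.5334, 0.2301, 0.1283]
eef_rot: [-0.047, 0.999, 0.0, -0.002]
ft_force: [-6.3, -0.7, 10.7]
opening: 0.473
gripper_force: 53.5
```

```bash
python3 -c "
from h import *
where()"
```

```text
t15.15 grip in seat [ 4.5  1.6 38.8] F seat [-0.2 -0.1 12.4] F [-6.3 -0.7 10.7] M [-0.08  1.19  0.04] grip 53.5 open 0.473
```

Call:
send_rows(moves=[[-1, 0, 1.7, 0, -1], [-1, 0, 1.7, 0, -1], [0, 0, 0, 0, -1]])

```text
clock: 15.52
position: [0.5362, 0.2303, 0.1248]
eef_rot: [-0.047, 0.999, 0.0, -0.001]
ft_force: [-3.0, 0.2, 5.5]
opening: 0.474
gripper_force: 52.5
```

```bash
python3 -c "
from h import *
where()"
```

```text
t15.53 grip in seat [ 5.2  1.5 34.3] F seat [0.2 0.4 6.2] F [-3.   0.2  5.5] M [0.01 0.57 0.02] grip 52.5 open 0.474
```

Call:
send_rows(moves=[[-1, 0, 1.7, 0, -1], [-1, 0, 1.7, 0, -1], [-1, 0, 1.7, 0, -1], [-1, 0, 1.7, 0, -1], [0, 0, 0, 0, -1]])

```text
clock: 16.15
position: [0.5427, 0.2307, 0.1173]
eef_rot: [-0.047, 0.999, 0.0, 0.001]
ft_force: [5.8, 2.0, -1.5]
opening: 0.469
gripper_force: 50.2
```

```bash
python3 -c "
from h import *
where()"
```

```text
t16.15 grip in seat [ 7.   1.3 24.6] F seat [ 4.4  1.5 -4.3] F [ 5.8  2.  -1.5] M [ 0.45 -1.43  0.  ] grip 50.2 open 0.469
```

Call:
send_rows(moves=[[-1, 0, 1.7, 0, -1], [-1, 0, 1.7, 0, -1], [-1, 0, 1.7, 0, -1], [-1, 0, 1.7, 0, -1], [0, 0, 0, 0, -1]])

```text
clock: 16.77
position: [0.5467, 0.231, 0.111]
eef_rot: [-0.047, 0.999, 0.0, 0.001]
ft_force: [4.9, 1.1, 2.8]
opening: 0.478
gripper_force: 51.1
```

```bash
python3 -c "
from h import *
where()"
```

```text
t16.77 grip in seat [ 7.4  1.3 17.2] F seat [ 5.7  0.6 -0. ] F [4.9 1.1 2.8] M [ 0.31 -1.03 -0.  ] grip 51.1 open 0.478
```

```bash
python3 -c "
from h import *
where();axis()
f=grab_frame('side')
cv2.imwrite('pics/s7.png',cv2.resize(f['pixels'][90:190,260:370],None,fx=6,fy=6,interpolation=2))
"
```

```text
t16.77 grip in seat [ 7.4  1.3 17.2] F seat [ 5.7  0.6 -0. ] F [4.9 1.1 2.8] M [ 0.31 -1.03 -0.  ] grip 51.1 open 0.478
-62 13 [-20.9   6.4] -6.0
-54 30 [-40.3   8.6] -14.6
-46 41 [-94.    9.9] -31.2
-38 28 [-93.5   6.5] -32.0
-30 12 [-88.3  -8.7] -30.7
-22 11 [-36.2  97.2] 43.8
-14 27 [-43.3  97.2] 49.9
-6 18 [-6.1 64. ] 38.6
2 22 [-89.5  41.3] 6.1
10 33 [-85.8  43. ] 10.0
18 25 [-78.3  39.5] 3.0
26 19 [-77.4  29. ] 4.0
34 24 [-70.5  31.4] -5.2
42 21 [-68.2  31.9] 2.7
50 29 [-60.7  32.6] 0.4
58 32 [-57.7  35.1] 2.5
66 43 [-42.8  33.5] 5.7
74 21 [-9.4 28. ] 9.2
82 18 [-2.8 30.6] 14.6
90 16 [ 3.3 31.4] 17.4
98 16 [ 5.9 34. ] 20.0
106 14 [10.6 34.5] 22.6
114 15 [11.  37.1] 24.1
122 15 [13.6 39.7] 26.7
130 10 [14.3 33.6] 22.9
```

View pics/s7.png

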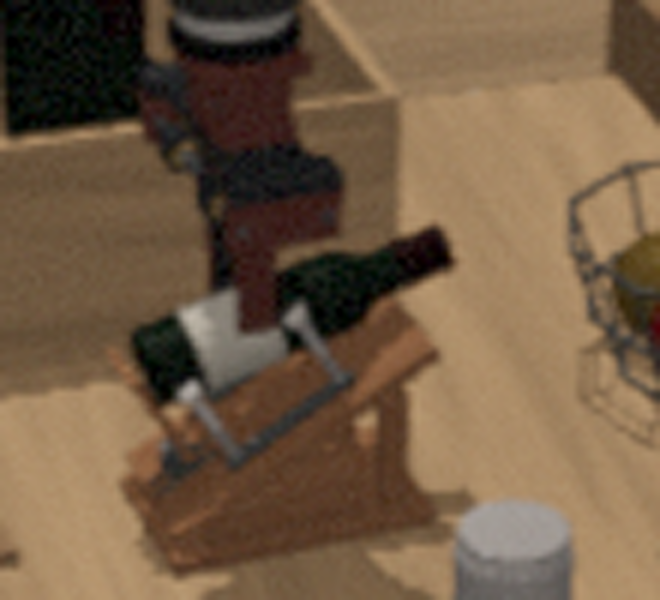

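The picture shows the upper pair has taken the body ((295,320), the neck now low), while the foot end still rides above the lower pair at (190,400), tilt about 16°. It needs to pivot about the upper seat, so I ease the grip a little and keep pressing while watching the force.

Call:
send_rows(moves=[[0, 0, 0, 0, -1], [0, 0, 2, 0, -1], [0, 0, 2, 0, -1], [0, 0, 2, 0, -1], [0, 0, 0, 0, -1]], newtons=28)

```text
clock: 17.5
position: [0.546, 0.2313, 0.1084]
eef_rot: [-0.047, 0.999, 0.001, 0.001]
ft_force: [-6.8, -2.4, 30.9]
opening: 0.475
gripper_force: 32.2
```

```bash
python3 -c "
from h import *
where()"
```

```text
t17.50 grip in seat [ 5.5  1.5 15.2] F seat [ 9.4 -1.7 30.3] F [-6.8 -2.4 30.9] M [-0.79  1.35 -0.1 ] grip 32.2 open 0.475
```

Call:
send_rows(moves=[[0, 0, 2, 0, -1], [0, 0, 2, 0, -1], [0, 0, 2, 0, -1], [0, 0, 0, 0, -1]])

```text
clock: 18.0
position: [0.5444, 0.2314, 0.104]
eef_rot: [-0.047, 0.999, 0.001, -0.001]
ft_force: [-16.4, -5.6, 49.3]
opening: 0.474
gripper_force: 36.0
```

```bash
python3 -c "
from h import *
where();axis()"
```

```text
t18.00 grip in seat [ 1.9  1.8 12.2] F seat [10.1 -4.  51.1] F [-16.4  -5.6  49.3] M [-1.22  3.59 -0.23] grip 36.0 open 0.474
-62 6 [-10.3   1.5] -3.4
-54 17 [-30.4   3.8] -11.6
-46 39 [-83.7   5.6] -33.7
-38 35 [-88.7   5.3] -32.1
-30 16 [-84.6  -5.8] -39.3
-22 11 [-37.8  98.1] 67.2
-14 22 [26.  96.6] 56.6
-6 23 [26.3 94.6] 47.0
2 16 [ 2.6 42.5] 25.5
10 25 [-79.9  38.9] -1.0
18 19 [-73.7  41.6] -0.1
26 18 [-70.8  32.5] 6.3
34 28 [-62.2  32.1] -1.7
42 24 [-59.7  34.8] 9.3
50 30 [-53.9  39.3] 6.5
58 31 [-50.1  37.9] 6.5
66 29 [-47.6  36.6] 7.9
74 23 [-5.8 35.4] 14.6
82 21 [-3.  35.7] 17.1
90 16 [10.7 38.8] 24.8
98 16 [13.3 41.4] 27.4
106 16 [18.  45.1] 31.9
114 20 [20.7 45.5] 33.0
122 12 [24.  45.4] 34.5
```

Force got too high. I back off, then plan to press nearer the foot end instead.

Call:
send_rows(moves=[[0, 0, -3, 0, -1], [0, 0, -3, 0, -1], [0, 0, -2, 0, -1], [0, 0, 0, 0, -1]])

```text
clock: 18.55
position: [0.5445, 0.2313, 0.1059]
eef_rot: [-0.047, 0.999, 0.0, -0.001]
ft_force: [2.2, 3.8, -0.9]
opening: 0.477
gripper_force: 24.9
```

```bash
python3 -c "
from h import *
where();axis()"
```

```text
t18.55 grip in seat [ 2.9  1.7 13.8] F seat [ 1.7  3.6 -2.1] F [ 2.2  3.8 -0.9] M [ 0.85 -0.52  0.04] grip 24.9 open 0.477
-62 6 [-12.   -0.1] -5.1
-54 16 [-28.2   2.2] -12.0
-46 35 [-81.3   4.3] -31.8
-38 34 [-87.1   3.7] -32.5
-30 19 [-86.   -7.8] -37.2
-22 15 [-39.   98.3] 49.4
-14 23 [26.  98.7] 58.4
-6 23 [27.  75.5] 44.5
2 22 [-87.9  42.5] 9.2
10 23 [-81.5  41.2] -1.0
18 21 [-74.7  41.6] 11.3
26 19 [-70.8  30.8] 2.3
34 29 [-65.   30.3] -5.6
42 28 [-61.2  36.8] 9.7
50 29 [-55.6  37.6] 5.5
58 31 [-51.8  40.1] 9.5
66 29 [-18.8  38.8] 11.2
74 24 [-21.1  35.3] 11.6
82 20 [-0.8 36.3] 18.4
90 16 [11.2 39. ] 25.1
98 16 [13.8 41.5] 27.7
106 16 [18.2 45.8] 32.2
114 22 [21.  47.5] 33.9
122 13 [24.8 47.5] 35.9
```

Axis estimate: upper end is home, and the foot end is only about 10 mm proud, probably held back by pad friction. I let go and see how it lies.

Call:
send_rows(moves=[[0, 0, 0, 0, 0.3], [0, 0, 0, 0, 0.6], [0, 0, 0, 0, 0.6], [0, 0, 0, 0, 0.6]])

```text
clock: 19.1
position: [0.5451, 0.2304, 0.1065]
eef_rot: [-0.047, 0.999, -0.0, -0.0]
ft_force: [1.0, 0.8, -0.2]
opening: 0.8
gripper_force: 0.0
```

```bash
python3 -c "
from h import *
where();axis()
f=grab_frame('side')
cv2.imwrite('pics/s8.png',cv2.resize(f['pixels'][90:190,260:370],None,fx=6,fy=6,interpolation=2))
"
```

```text
t19.10 grip in seat [ 3.7  0.7 14. ] F seat [ 0.8  0.7 -0.7] F [ 1.   0.8 -0.2] M [ 0.04 -0.01  0.06] grip 0.0 open 0.8
-54 17 [-37.   2.] -14.8
-46 38 [-81.4   3.8] -31.2
-38 34 [-90.6   3.5] -31.6
-30 14 [-86.7  -5.3] -44.4
-22 15 [-64.3  97.8] 29.0
-14 31 [22.1 98.2] 50.9
-6 13 [-47.5  82.4] 35.6
18 6 [-76.9 -17.1] -61.9
34 24 [-65.2  32.3] -0.5
42 24 [-61.5  34.9] 2.5
50 30 [-55.7  37.3] 4.6
58 33 [-52.1  39.8] 6.6
66 30 [-49.4  38.6] 7.2
74 24 [-10.1  33.4] 11.7
82 21 [-4.9 33.8] 15.2
90 20 [ 9.2 40.1] 25.9
98 21 [13.6 42.2] 27.1
106 16 [17.3 45.3] 31.3
114 16 [19.9 47.9] 33.9
122 14 [22.3 47.1] 34.6
130 5 [24. 35.] 29.0
```

Still proud at the foot end (tilt about 19-20°). I rise clear, close the fingers, and press the foot end from above, directly over the lower pair.

Call:
send_rows(moves=[[0, 0, -10, 0, 0.6], [0, 0, -25, 0, 0.6], [0, 0, -40, 0, 0.6], [0, 0, -25, 0, 0.6], [20, 0, 0, 0, -1], [29, 0, 0, 0, -1], [0, 0, 0, 0, -1], [0, 0, 0, 0, -1]])

```text
clock: 20.2
position: [0.4973, 0.2263, 0.2073]
eef_rot: [-0.047, 0.999, 0.0, 0.001]
ft_force: [1.1, -0.2, -0.4]
opening: 0.381
gripper_force: 0.0
```

```bash
python3 -c "
from h import *
go([.4961,.2260,.1555],95.4);where()
for n in('top','side'):
  f=grab_frame(n);L=((pts(f)-SEAT)@seat()[1]*1000).reshape(-1,3);c=f['pixels'].reshape(-1,3).max(1)
  m=(abs(L[:,1])<50)&(abs(L[:,0])<150)&(L[:,2]>-10)&(L[:,2]<70);L=L[m];c=c[m]
  for x in range(-65,150,10):
    k=(abs(L[:,0]-x)<5)
    b=k&((c<60)|((c>90)&(abs(x)<30)))&(abs(L[:,1])<30)
    if b.sum()>5: print(n,x,b.sum(),'ymed %.1f ztop %.1f'%(np.median(L[b,1]),np.percentile(L[b,2],90)), 'y rng',np.percentile(L[b,1],[3,97]).round(1))
"
```

```text
spin -0.00017656318231971588
t20.20 pos [0.4973 0.2263 0.2073] closing 95.39 shift mm [ 1.3 -0.2 51.8] F [ 1.1 -0.2 -0.4] open 0.381 grip 0.0 q [-0.8   0.26  0.31  1.87 -0.09  1.03  1.21]
t20.20 grip in seat [ 12.5   1.2 125.3] F seat [ 0.7 -0.3 -0.9] F [ 1.1 -0.2 -0.4] M [0.07 0.05 0.  ] grip 0.0 open 0.381
top -65 31 ymed -4.4 ztop 37.4 y rng [-22.5  18.4]
top -55 10 ymed -0.7 ztop 42.7 y rng [-19.   14.7]
top 25 11 ymed 3.6 ztop 28.8 y rng [-21.3  20.9]
top 35 51 ymed -1.0 ztop 27.6 y rng [-18.5  20.2]
top 45 52 ymed -3.8 ztop 26.3 y rng [-21.9  21.8]
top 55 62 ymed -4.6 ztop 24.6 y rng [-23.1  22.7]
top 65 57 ymed -4.2 ztop 22.6 y rng [-21.2  20.3]
top 75 56 ymed -3.5 ztop 19.2 y rng [-19.4  18.7]
top 85 45 ymed -1.3 ztop 13.1 y rng [-13.5  14.9]
top 95 34 ymed -2.4 ztop 6.7 y rng [-10.8  12.2]
top 105 32 ymed -0.6 ztop 4.2 y rng [-10.7  14.4]
top 115 30 ymed -0.5 ztop 2.6 y rng [-10.3  11.9]
top 125 29 ymed 0.8 ztop 1.0 y rng [-10.1  12.7]
top 135 16 ymed 1.8 ztop -0.5 y rng [-8.9 10.1]
side -55 23 ymed -17.5 ztop 36.0 y rng [-27.4  11.1]
side -45 31 ymed -15.0 ztop 40.7 y rng [
[... 191 characters left out ...]
.5 ztop 32.9 y rng [-28.4   6.7]
side 5 39 ymed -19.7 ztop 31.5 y rng [-27.   4.]
side 15 37 ymed -18.0 ztop 29.4 y rng [-29.5   8.6]
side 25 33 ymed -17.8 ztop 25.7 y rng [-27.1   6.4]
side 35 21 ymed -11.0 ztop 26.7 y rng [-25.   10.6]
side 45 27 ymed -16.6 ztop 24.4 y rng [-23.    8.2]
side 55 32 ymed -17.5 ztop 22.4 y rng [-26.5   6.2]
side 65 35 ymed -14.7 ztop 18.3 y rng [-26.8   7. ]
side 75 29 ymed -14.6 ztop 15.6 y rng [-24.9   7.1]
side 85 19 ymed -8.7 ztop 8.7 y rng [-17.    1.5]
side 95 17 ymed -8.2 ztop 4.6 y rng [-16.9   5.1]
side 105 16 ymed -7.1 ztop 1.0 y rng [-17.6   4.3]
side 115 11 ymed -4.6 ztop -0.3 y rng [-14.3   8.2]
side 125 14 ymed -5.8 ztop -2.3 y rng [-12.6   3.4]
```

```bash
python3 -c "
from h import *
f=grab_frame('side');g=grab_frame('top')
a=cv2.resize(f['pixels'][100:190,260:350],None,fx=4.4,fy=4.4,interpolation=2);b=cv2.resize(g['pixels'][120:210,170:260],None,fx=4.4,fy=4.4,interpolation=2)
cv2.imwrite('pics/s9.png',cv2.convertScaleAbs(np.hstack([a,b]),alpha=1.6))
"
```

```text
(no output)
```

View pics/s9.png

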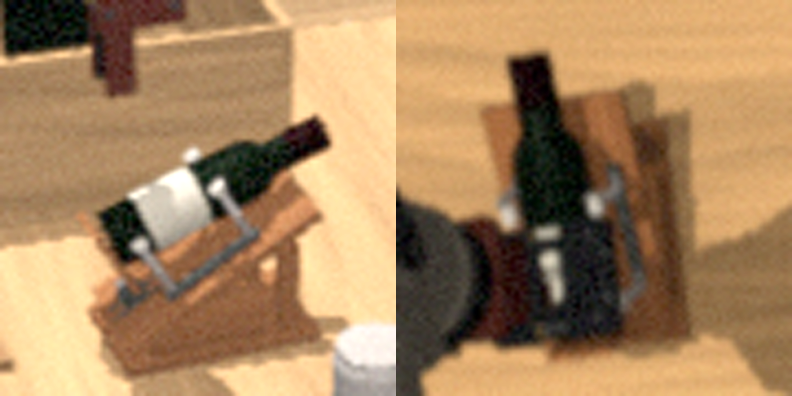

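Left view: the bottle's neck end is home between the upper rollers at (218,187). The foot end at (115,230) still sits about 15 mm proud at the lower roller (140,245). I press there with closed fingertips.

Call:
send_rows(moves=[[1.3, 0, 20, 0, -1], [0, 0, 30, 0, -1], [0, 0, 12, 0, -1], [0, 0, 4, 0, -1], [0, 0, 2, 0, -1], [0, 0, 0, 0, -1]])

```text
clock: 21.15
position: [0.4956, 0.2263, 0.1392]
eef_rot: [-0.047, 0.999, 0.0, 0.0]
ft_force: [-0.3, 0.2, -0.4]
opening: 0.004
gripper_force: 0.0
```

```bash
python3 -c "
from h import *
go([.4961,.2260,.1305]);where()"
```

```text
t21.15 pos [0.4956 0.2263 0.1392] closing 95.39 shift mm [-0.5 -0.3  8.7] F [-0.3  0.2 -0.4] open 0.004 grip 0.0 q [-0.78  0.33  0.29  1.94 -0.12  0.88  1.24]
t21.15 grip in seat [-23.    1.3  67.2] F seat [-0.5  0.2 -0.2] F [-0.3  0.2 -0.4] M [ 0.09 -0.01 -0.04] grip 0.0 open 0.004
```

Call:
send_rows(moves=[[0, 0, 2, 0, -1], [0, 0, 2, 0, -1], [0, 0, 2, 0, -1], [0, 0, 1, 0, -1], [0, 0, 0, 0, -1]])

```text
clock: 21.78
position: [0.4951, 0.226, 0.1314]
eef_rot: [-0.047, 0.999, -0.0, -0.0]
ft_force: [-0.1, 0.3, 0.1]
opening: 0.002
gripper_force: 0.0
```

```bash
python3 -c "
from h import *
where()"
```

```text
t21.77 grip in seat [-27.3   1.1  60.8] F seat [-0.   0.3  0.1] F [-0.1  0.3  0.1] M [0.04 0.   0.03] grip 0.0 open 0.002
```

Call:
send_rows(moves=[[0, 0, 1.5, 0, -1], [0, 0, 1.5, 0, -1], [0, 0, 0, 0, -1]])

```text
clock: 22.15
position: [0.495, 0.226, 0.1284]
eef_rot: [-0.047, 0.999, -0.0, -0.0]
ft_force: [-0.5, 0.3, 0.0]
opening: 0.009
gripper_force: 0.0
```

```bash
python3 -c "
from h import *
where()"
```

```text
t22.15 grip in seat [-28.9   1.1  58.1] F seat [-0.4  0.4  0.2] F [-0.5  0.3  0. ] M [ 0.02 -0.05  0.  ] grip 0.0 open 0.009
```

Call:
send_rows(moves=[[0, 0, 1.5, 0, -1], [0, 0, 1.5, 0, -1], [0, 0, 0, 0, -1]])

```text
clock: 22.52
position: [0.495, 0.226, 0.1254]
eef_rot: [-0.047, 0.999, -0.0, -0.0]
ft_force: [-0.1, -0.4, -0.9]
opening: 0.005
gripper_force: 0.0
```

```bash
python3 -c "
from h import *
where()"
```

```text
t22.52 grip in seat [-30.4   1.1  55.5] F seat [-0.6 -0.4 -0.8] F [-0.1 -0.4 -0.9] M [ 0.03  0.03 -0.01] grip 0.0 open 0.005
```

Call:
send_rows(moves=[[0, 0, 1.5, 0, -1], [0, 0, 1.5, 0, -1], [0, 0, 0, 0, -1]])

```text
clock: 22.9
position: [0.495, 0.226, 0.1224]
eef_rot: [-0.047, 0.999, -0.0, -0.0]
ft_force: [0.1, 0.1, -0.7]
opening: 0.004
gripper_force: 0.0
```

```bash
python3 -c "
from h import *
where()"
```

```text
t22.90 grip in seat [-31.9   1.1  53. ] F seat [-0.2  0.1 -0.7] F [ 0.1  0.1 -0.7] M [0.   0.04 0.03] grip 0.0 open 0.004
```

```bash
cat >> h.py <<'E'
def topline(n='side'):
  f=grab_frame(n);L=((pts(f)-SEAT)@seat()[1]*1000).reshape(-1,3);c=f['pixels'].reshape(-1,3).max(1)
  m=(abs(L[:,1])<30)&(abs(L[:,0])<160)&(L[:,2]>-20)&(L[:,2]<60)&((c<60)|((c>90)&(abs(L[:,0])<30)));L=L[m]
  print(n,[(x,int((k:=abs(L[:,0]-x)<5).sum()),*(np.r_[np.percentile(L[k,2],90),np.percentile(L[k,1],[3,97])].round(0).astype(int).tolist() if k.sum()>4 else ())) for x in range(-75,160,10)], 'xmax',np.percentile(L[L[:,0]>90][:,0],98).round(1))
E
python3 -c "
from h import *
topline();topline('top')"
```

```text
side [(-75, 0), (-65, 2), (-55, 19, 39, -27, 9), (-45, 32, 40, -27, 8), (-35, 31, 39, -28, 9), (-25, 32, 37, -27, 6), (-15, 42, 36, -27, 0), (-5, 38, 32, -27, 7), (5, 40, 32, -28, 3), (15, 38, 31, -28, 3), (25, 35, 26, -27, 4), (35, 22, 26, -26, 25), (45, 29, 22, -27, 9), (55, 41, 20, -28, 3), (65, 35, 19, -26, 5), (75, 31, 18, -24, 5), (85, 22, 9, -21, 6), (95, 21, 3, -17, 7), (105, 21, 1, -19, 8), (115, 19, -1, -19, 4), (125, 20, -1, -16, 4), (135, 5, -6, -12, 4), (145, 0), (155, 0)] xmax 132.0
top [(-75, 0), (-65, 12, 43, -21, 6), (-55, 1), (-45, 1), (-35, 14, 39, -19, -10), (-25, 6, 37, -17, -11), (-15, 3), (-5, 2), (5, 12, 35, -20, -2), (15, 36, 34, -20, 6), (25, 43, 31, -20, 19), (35, 52, 29, -20, 22), (45, 57, 26, -23, 20), (55, 61, 25, -22, 23), (65, 54, 22, -22, 21), (75, 56, 18, -19, 19), (85, 46, 14, -14, 15), (95, 34, 6, -12, 14), (105, 33, 4, -11, 14), (115, 29, 2, -10, 12), (125, 31, 1, -10, 12), (135, 18, -1, -9, 11), (145, 0), (155, 0)] xmax 134.8
```

Call:
send_rows(moves=[[0, 0, 1.5, 0, -1], [0, 0, 1.5, 0, -1], [0, 0, 0, 0, -1]])

```text
clock: 23.38
position: [0.495, 0.226, 0.1194]
eef_rot: [-0.047, 0.999, -0.0, -0.0]
ft_force: [0.2, -0.3, -0.3]
opening: 0.005
gripper_force: 0.0
```

```bash
python3 -c "
from h import *
where()"
```

```text
t23.38 grip in seat [-33.4   1.1  50.3] F seat [ 0.  -0.3 -0.3] F [ 0.2 -0.3 -0.3] M [-0.03  0.01 -0.  ] grip 0.0 open 0.005
```

Call:
send_rows(moves=[[0, 0, 1.5, 0, -1], [0, 0, 1.5, 0, -1], [0, 0, 0, 0, -1]])

```text
clock: 23.75
position: [0.495, 0.226, 0.1164]
eef_rot: [-0.047, 0.999, -0.0, -0.0]
ft_force: [-0.2, -0.4, -0.2]
opening: 0.006
gripper_force: 0.0
```

```bash
python3 -c "
from h import *
where()"
```

```text
t23.75 grip in seat [-34.9   1.1  47.8] F seat [-0.3 -0.4 -0. ] F [-0.2 -0.4 -0.2] M [ 0.09  0.01 -0.  ] grip 0.0 open 0.006
```

```bash
python3 -c "
from h import *
topline()
f=grab_frame('side');g=grab_frame('top')
a=cv2.resize(f['pixels'][100:190,260:350],None,fx=4.4,fy=4.4,interpolation=2);b=cv2.resize(g['pixels'][120:210,170:260],None,fx=4.4,fy=4.4,interpolation=2)
cv2.imwrite('pics/s10.png',cv2.convertScaleAbs(np.hstack([a,b]),alpha=1.6))
L=((pts(f)-SEAT)@seat()[1]*1000);c=f['pixels'].astype(int)
m=(c[...,2]>c[...,1]*1.5)&(c[...,2]>c[...,0]*1.5)&(abs(L[...,1])<40)&(abs(L[...,0])<80)&(L[...,2]>0)&(L[...,2]<110)
Q=L[m];print(len(Q))
for z in range(5,110,8):
  q=Q[abs(Q[:,2]-z)<4]
  if len(q)>3: print(z,len(q),np.percentile(q[:,0],[5,95]).round(1),q[:,1].mean().round(1))
"
```

```text
side [(-75, 0), (-65, 2), (-55, 23, 37, -28, 10), (-45, 33, 41, -27, 2), (-35, 30, 39, -27, 3), (-25, 38, 36, -28, 7), (-15, 44, 37, -26, 4), (-5, 41, 33, -29, 5), (5, 40, 31, -29, 3), (15, 39, 31, -28, 4), (25, 36, 27, -27, 5), (35, 21, 26, -23, 20), (45, 32, 22, -27, 6), (55, 39, 21, -25, 3), (65, 36, 20, -27, 0), (75, 31, 16, -26, 8), (85, 21, 8, -21, 3), (95, 21, 3, -16, 5), (105, 21, 2, -14, 5), (115, 20, 0, -21, 6), (125, 20, -4, -20, 8), (135, 6, -4, -16, -1), (145, 0), (155, 0)] xmax 131.8
77
61 13 [-35.3 -15.3] -8.4
69 14 [-33.2 -14.8] -6.6
77 15 [-27.9  -9.2] -7.4
85 13 [-23.4  -6.6] -7.6
93 9 [-18.9  -4.5] -7.9
```

View pics/s10.png

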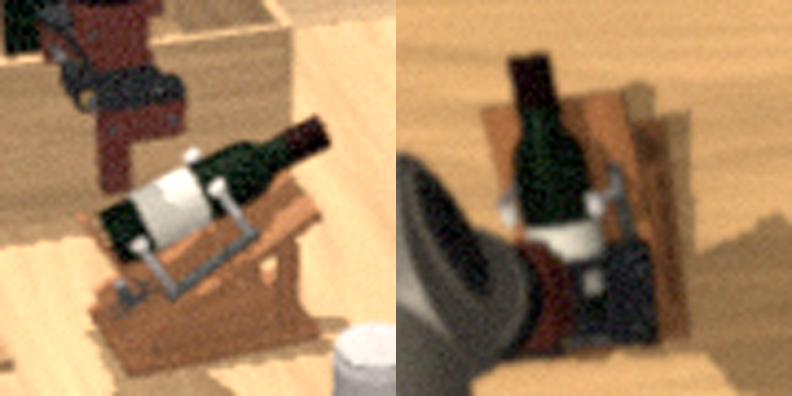

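The left view shows a gap of a few mm between the fingertips at (115,190) and the bottle top at (115,205). With no contact yet, I continue down watching the force.

Call:
send_rows(moves=[[0, 0, 2, 0, -1], [0, 0, 2, 0, -1], [0, 0, 1, 0, -1]])

```text
clock: 24.28
position: [0.495, 0.226, 0.1113]
eef_rot: [-0.047, 0.999, -0.0, -0.0]
ft_force: [-0.1, -0.2, 0.1]
opening: 0.006
gripper_force: 0.0
```

Call:
send_rows(moves=[[0, 0, 1.5, 0, -1], [0, 0, 1.5, 0, -1], [0, 0, 0, 0, -1]])

```text
clock: 24.65
position: [0.4951, 0.226, 0.1084]
eef_rot: [-0.047, 0.999, -0.0, -0.0]
ft_force: [0.0, -0.5, 1.2]
opening: 0.007
gripper_force: 0.0
```

Call:
send_rows(moves=[[0, 0, 1.5, 0, -1], [0, 0, 1.5, 0, -1], [0, 0, 0, 0, -1]])

```text
clock: 25.02
position: [0.495, 0.226, 0.1054]
eef_rot: [-0.047, 0.999, -0.0, -0.0]
ft_force: [0.1, 0.5, 0.0]
opening: 0.009
gripper_force: 0.0
```

```bash
python3 -c "
from h import *
where();topline()
f=grab_frame('side');L=((pts(f)-SEAT)@seat()[1]*1000);c=f['pixels'].astype(int)
P=state()['position'];h=400;fl=200/np.tan(np.radians(f['vertical_fov'])/2);K=np.array([[fl,0,f['cx']],[0,fl,f['cy']],[0,0,1]])
print(cv2.projectPoints(np.array([P,P+[0,0,.03]]),np.array(f['rvec'],float),np.array(f['tvec'],float),K,None)[0].round(1).tolist())
m=(c[...,2]>c[...,1]*1.5)&(c[...,2]>c[...,0]*1.5)&(abs(L[...,1])<40)&(abs(L[...,0])<80)&(L[...,2]>30)&(L[...,2]<110)
v,u=np.nonzero(m);print(u.min(),u.max(),v.max(),u[v>v.max()-3])
"
```

```text
t25.02 grip in seat [-40.4   1.1  38.2] F seat [ 0.1  0.5 -0. ] F [0.1 0.5 0. ] M [0.03 0.05 0.  ] grip 0.0 open 0.009
side [(-75, 0), (-65, 2), (-55, 22, 36, -28, 11), (-45, 35, 43, -27, 2), (-35, 39, 56, -24, 2), (-25, 38, 49, -27, -6), (-15, 41, 35, -28, 6), (-5, 39, 34, -27, 2), (5, 40, 31, -28, 2), (15, 41, 29, -28, 4), (25, 37, 28, -29, 7), (35, 20, 27, -22, 14), (45, 29, 23, -27, 9), (55, 40, 20, -27, 9), (65, 37, 17, -25, 4), (75, 30, 17, -23, 5), (85, 20, 9, -22, 2), (95, 21, 3, -17, 6), (105, 21, 2, -20, 4), (115, 21, 0, -18, 4), (125, 19, -2, -17, 7), (135, 4), (145, 0), (155, 0)] xmax 131.7
[[[285.8, 152.3]], [[285.4, 144.7]]]
282 289 149 [284 286 283]
```

Call:
send_rows(moves=[[0, 0, 1.5, 0, -1], [0, 0, 1.5, 0, -1], [0, 0, 0, 0, -1]])

```text
clock: 25.5
position: [0.4956, 0.2261, 0.1028]
eef_rot: [-0.047, 0.999, 0.0, 0.0]
ft_force: [0.5, -0.5, 3.8]
opening: 0.005
gripper_force: 1.6
```

Call:
send_rows(moves=[[0, 0, 1.5, 0, -1], [0, 0, 1.5, 0, -1], [0, 0, 0, 0, -1]])

```text
clock: 25.88
position: [0.4943, 0.2258, 0.0989]
eef_rot: [-0.047, 0.999, -0.0, -0.001]
ft_force: [-0.3, -0.4, 0.2]
opening: 0.008
gripper_force: 0.0
```

Call:
send_rows(moves=[[0, 0, 1.5, 0, -1], [0, 0, 1.5, 0, -1], [0, 0, 0, 0, -1]])

```text
clock: 26.25
position: [0.4949, 0.2259, 0.0963]
eef_rot: [-0.047, 0.999, -0.0, -0.0]
ft_force: [-0.2, 0.1, -1.1]
opening: 0.006
gripper_force: 0.0
```

```bash
python3 -c "
from h import *
where();topline()"
```

```text
t26.25 grip in seat [-45.    1.   30.4] F seat [-0.8  0.1 -0.8] F [-0.2  0.1 -1.1] M [0.01 0.02 0.  ] grip 0.0 open 0.006
side [(-75, 0), (-65, 1), (-55, 20, 23, -26, 3), (-45, 29, 54, -29, 9), (-35, 38, 53, -26, 11), (-25, 43, 52, -27, 0), (-15, 39, 24, -27, 3), (-5, 40, 23, -29, 5), (5, 41, 24, -28, 8), (15, 37, 23, -28, 6), (25, 32, 22, -28, 7), (35, 15, 24, -25, 11), (45, 31, 22, -28, 7), (55, 38, 24, -28, 8), (65, 36, 24, -28, 3), (75, 32, 22, -25, -1), (85, 23, 19, -20, 2), (95, 21, 12, -15, 5), (105, 21, 14, -18, 9), (115, 21, 12, -20, 4), (125, 18, 14, -16, 6), (135, 12, 14, -18, -6), (145, 0), (155, 0)] xmax 135.1
```

It snapped home: the body top is now flat along the slope, at about 23-24 mm over its whole length. I retreat and measure the foot-rest shift.

Call:
send_rows(moves=[[0, 0, -10, 0, -1], [0, 0, -30, 0, -1], [0, 0, -50, 0, -1], [0, 0, -50, 0, -1], [50, 0, 0, 0, -1], [50, 60, 0, 0, -1], [0, 60, 0, 0, -1], [0, 60, 0, 0, -1]])

```text
clock: 27.3
position: [0.3893, 0.3865, 0.2381]
eef_rot: [-0.047, 0.999, 0.001, 0.001]
ft_force: [-0.0, 0.9, 1.1]
opening: 0.006
gripper_force: 0.0
```

```bash
cat > fr.py <<'E'
from h import *
F=seat()[1]
def m(P,tag):
    L=((P-SEAT)@F*1000).reshape(-1,3)
    for lo,hi in((27,38),(38,48)):
        k=(abs(L[:,1])<19)&(L[:,2]>lo)&(L[:,2]<hi)&(L[:,0]<-42)&(L[:,0]>-85);q=L[k,0]
        print(tag,(lo,hi),len(q),np.percentile(q,[10,25,50,75,90]).round(1))
m(np.load('topP.npy'),'top before');m(np.load('sideP.npy'),'side before')
for i in range(3):
  for n in('top','side'): m(pts(grab_frame(n)),n)
topline('top');topline();where()
E
python3 fr.py
```

```text
top before (27, 38) 15 [-54.  -53.6 -53.1 -52.7 -51.9]
top before (38, 48) 34 [-57.5 -56.2 -54.7 -53.2 -51.8]
side before (27, 38) 1 [-52.7 -52.7 -52.7 -52.7 -52.7]
side before (38, 48) 11 [-57.5 -56.7 -55.4 -54.2 -53.4]
top (27, 38) 24 [-57.4 -57.  -56.  -55.5 -53.7]
top (38, 48) 27 [-60.  -59.1 -57.3 -56.4 -55.5]Traceback (most recent call last):
  File "fr.py", line 10, in <module>
    for n in('top','side'): m(pts(grab_frame(n)),n)
                            ~^^^^^^^^^^^^^^^^^^^^^^
  File "fr.py", line 7, in m
    print(tag,(lo,hi),len(q),np.percentile(q,[10,25,50,75,90]).round(1))
                             ~~~~~~~~~~~~~^^^^^^^^^^^^^^^^^^^^
    return _quantile_unchecked(
        a, q, axis, out, overwrite_input, method, keepdims, weights)
    return _ureduce(a,
                    func=_quantile_ureduce_func,
    ...<5 lines>...
                    overwrite_input=overwrite_input,
                    method=method)
    r = func(a, **kwargs)
    result = _quantile(arr,
                       quantiles=q,
    ...<2 lines>...
                       out=out,
                       weights=wgt)
    slices_having_nans = np.isnan(arr[-1, ...])
                                  ~~~^^^^^^^^^
IndexError: index -1 is out of bounds for axis 0 with size 0
```

The foot rest looks pushed in about 2.8 mm. I average a few frames to confirm it is steady, along with the bottle, can and jar positions.

```bash
python3 - <<'E'
from h import *
F=seat()[1];A={}
def md(P,lo,hi):
    L=((P-SEAT)@F*1000).reshape(-1,3);k=(abs(L[:,1])<19)&(L[:,2]>lo)&(L[:,2]<hi)&(L[:,0]<-42)&(L[:,0]>-85);return np.median(L[k,0])
for r in((27,38),(38,48)):print("before",md(np.load('topP.npy'),*r))
T=[pts(grab_frame('top')) for i in range(6)]
for r in((27,38),(38,48)):print([md(P,*r).round(1) for P in T])
P=np.mean(T,0);L=(P-SEAT)@F*1000
for c0,c1 in((50,60),(105,130),(-40,-20),(-15,15)):
    k=(abs(L[...,0]-(c0+c1)/2)<(c1-c0)/2)&(abs(L[...,1])<27)&(L[...,2]>0)&(L[...,2]<30)
    q=L[k];t=q[abs(q[:,1])<6];print((c0,c1),"top z",np.median(t[:,2]).round(1),"y",np.percentile(q[:,1],[2,98]).round(1))
P0=np.load('topP.npy')
for z,c in((.115,(.64,-.005)),(.075,(.442,-.002))):
    for X in(P0,P):
        Q=X.reshape(-1,3);Q=Q[(np.hypot(Q[:,0]-c[0],Q[:,1]-c[1])<.06)&(abs(Q[:,2]-z)<.01)];print(Q.mean(0).round(4))
for X in(P0,P): q=X[140:177,368:402].reshape(-1,3);q=q[q[:,2]>.05];print("sloped",q.mean(0).round(4))
print(state()["clock"])
E
```

```text
before -53.131238127275836
before -54.652497216202256
[np.float64(-55.8), np.float64(-55.8), np.float64(-56.0), np.float64(-55.4), np.float64(-55.5), np.float64(-55.4)]
[np.float64(-57.0), np.float64(-57.6), np.float64(-57.4), np.float64(-57.2), np.float64(-57.1), np.float64(-57.0)]
(50, 60) top z 25.3 y [-22.2  21.9]
(105, 130) top z 14.7 y [-11.6  14.2]
(-40, -20) top z 25.2 y [-25.3  24.4]
(-15, 15) top z 25.7 y [-23.2  22.8]
[ 0.6399 -0.0038  0.115 ]
[ 0.6399 -0.0034  0.1151]
[ 0.4423 -0.0014  0.0756]
[ 0.4423 -0.0012  0.0758]
sloped [ 0.5963 -0.3165  0.0824]
sloped [ 0.597  -0.3168  0.0784]
27.7
```

Call:
send_rows(moves=[[0, 0, 0, 0, -1], [0, 0, 0, 0, -1], [0, 0, 0, 0, -1], [0, 0, 0, 0, -1], [0, 0, 0, 0, -1], [0, 0, 0, 0, -1], [0, 0, 0, 0, -1], [0, 0, 0, 0, -1]])

```text
clock: 28.7
position: [0.3897, 0.3848, 0.2365]
eef_rot: [-0.047, 0.999, -0.0, -0.0]
ft_force: [-0.7, -0.1, 0.5]
opening: 0.004
gripper_force: 0.0
```

```bash
python3 - <<'E'
from h import *
F=seat()[1]
def md(P,lo,hi):
    L=((P-SEAT)@F*1000).reshape(-1,3);k=(abs(L[:,1])<19)&(L[:,2]>lo)&(L[:,2]<hi)&(L[:,0]<-42)&(L[:,0]>-85);return np.median(L[k,0])
T=[pts(grab_frame('top')) for i in range(12)]
for r in((27,38),(38,48)):
    a=[md(P,*r) for P in T];print(np.mean(a).round(2),np.std(a).round(2))
E
```

```text
-55.73 0.28
-57.46 0.35
```

```bash
python3 -c "
from cell import *
print(finish_job())"
```

```text
the job is handed in; nothing more can be done
None
```

I clipped the straight-sided bottle into the stand and handed the job in. By the camera it sits home on the slope, with the foot rest pushed in about 2.7 mm and the other bottle, the can and the jar unmoved. One press in the middle peaked at about 51 N at the wrist, and I viewed 11 pictures instead of the allowed 10.

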